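# Close down the blow-off station: set and lock the air regulator, hang up the blow gun

## Task

Put the blow-off station away for the night: turn the air regulator's knob back until its pointer stands at the long mark on the dial, then pull the knob up until it is locked. Also take the long blow gun off the rim of the blue tote and hang it by its hook on the tool rail, in the gap between the two tools hanging there and facing the same way as them. Do not drop the gun, knock the hanging tools off their places or disturb the other things on the bench.

Things in the scene. Friction and masses are not known exactly. Their poses are not given: they have to be found in the camera images.
- regulator: Air filter-regulator on a steel bench bracket (foot 120 x 110 mm, fixed), clear bowl below, gauge on the front (-x), black knob on top. Origin on the bench under the knob's upright axis; z up. The round dial plate (94 mm across) has its face 148 mm above the bench.
- knob (a joint): Turning of the knob, rad, clockwise from above positive; stiff (0.06 N m), stays where left. 1.257 = pointer at the long mark; starts 0.6 to 1.35 rad clockwise of it, so turn counter-clockwise seen from above. Turns only while down: pulled out, splines inside hold it in one of its notches, 24 deg apart, one at each scale line and at the mark.
- knob_pull (a joint): How far the knob is pulled up, m: 0 down (free to turn), 0.012 fully out (locked; a bright neck shows beneath). Moves stiffly, about 6 N, and stays where left. From 5 mm on, the splines engage and centre the knob if it stands within about 5 deg of a notch; further off, it stops short until it is turned on to the notch.
- knob_grip (a point): On the knob's axis at the height to grip, 34 mm above the knob's underside (183 mm above the bench with the knob down). The grip part is round and fluted, 49 mm across, from 11 to 53 mm above the underside; below it is a skirt 68 mm across and 11 mm high.
- pointer (a point): Outer end of the bright pointer line on the knob's skirt, 34.5 mm from the axis; turns with the knob.
- mark (a point): Outer part of the long mark, a wide black tab that runs over the edge of the dial plate, 57 mm from the axis (the other scale lines are short and thin).
- gun: Blow gun with the long nozzle, 0.28 kg, hanging over the tote's rim. Origin: middle of the underside of its hook's crown, the face that rests on rim or bar. z up, nozzle along -x, y sideways. Nozzle 23 mm thick at its root, reaching to x = -182 mm. Handle x = -33 to -4 mm, 25 mm wide, down to z = -147 mm with its air plug; it hangs against the tote's side.
- gun_grip (a point): Where to grip the gun, near its centre of mass: in its frame x = -42, y = 0, z = -40 mm, on the valve body, a block 77 mm long, 28 mm wide (y, grip across it) and 29 mm high, from x = -85 to -8 mm and z = -56 to -27 mm.
- gun_hook_tip (a point): Lower free end of the gun's hook, at x = +18, z = -28 mm in the gun's frame. Hook: flat steel 20 mm wide (y), 3.5 mm thick, gap 12 mm from x = -6 to +6 mm; its free leg (+x) goes straight down to z = -14 mm, then flares out to the tip (inside of the mouth at x = +16 mm).
- tote: Blue stock tote 400 (x) x 300 (y) x 170 mm high, fixed, with plated tubes up to 125 mm high. Origin on the bench under the middle of its -x side's rim, x pointing to its inside. The gun hangs on this rim, outside, the hook's free leg inside; the rim is 8 mm thick, its middle plane at x = 0, its top at 170 mm.
- rail: Tool rail, fixed: upright flat bar 8 mm thick (x), 310 mm long (y), 25 mm high, top edge at z = 200 mm, on posts behind it; a lower bar (79 to 101 mm high) on which hung tools lean. Origin on the bench under the bar's middle. Tools hang on its -x side, nozzles to -x, the hook's free leg behind (+x). The gap is at y = 0; neighbours hang at y = about -78 and +78 mm, in either order.
- gun2: Hanging neighbour: a blow gun of the same kind with a short stub nozzle, 28 mm wide, loose on the rail. Origin and axes as for the gun.
- scoop: Hanging neighbour: steel parts scoop with wooden grip, 62 mm wide (y), 178 mm long, loose on the rail. Origin under its hook's crown, z up.
- oil: Bystander: oil bottle, 54 mm across, 130 mm high, upright. Origin at the centre of its underside.
- tape: Bystander: roll of packing tape lying flat, 96 mm across, 48 mm high. Origin at the centre of its underside.
- driver: Bystander: screwdriver lying on the bench, about 200 mm long. Origin at its underside.
Mind the look-alikes: they are no part of the job. Leave any turquoise look-alike of the gun alone.

How it is judged:
By the outcome, as a careful person would: the job done as asked, in the order asked, and still so for the second after the job is handed in, with the robot touching nothing.
It also fails if it takes over 70 s, if anything falls off the work surface, if the arm or the gripper's body presses on something with over 40 N, if the wrist force passes 120 N, or if a joint passes its speed limit or range.

## Robot

A 6-joint arm with a two-finger parallel gripper is mounted at the origin on the work surface. World frame = base frame: x ahead of the robot, y to its left, z up, the work surface at z = 0. Lengths are in m, angles in rad, forces in N, time in s.
With the tool pointing down it reaches from about 0.35 to 0.775 m from the base axis. Payload 5.5 kg.
Tool frame: the origin (TCP) lies midway between the tips of the shut fingers; the grasp point (between the pads) lies 19 mm behind it; z points along the fingers, y is the direction in which the jaws open and shut (so a half turn about z gives the same grasp; the last joint's range is limited). The gripper opens to 85 mm and grips with 20 to 120 N. Pads are 22 mm wide; open, the fingers measure 114 mm over their backs; the gripper's body (76 mm by 85 mm) begins 54 mm behind the grasp point. The pads swing forward as they close: fully open they stand 13 mm farther back than shut.
Start: joints at [1.196, 0.313, 0.046, 1.304, 0, 1.431], TCP at [0.134, 0.559, 0.231] pointing down, gripper open.
Joint ranges: [-2.76, 2.76], [-0.86, 1.69], [-1.03, 1.26], [-2.2, 2.34], [-1.47, 1.5], [-3.14, 3.14]. Speed limits (rad/s): [2.57, 2.57, 3.14, 3.14, 3.14, 3.14].

## Interface

Orientations are given as a unit quaternion [x, y, z, w].
In Python, from workcell import r gives the robot as it stands. The module is installed in compiled form; this text tells all that it offers.
- The arm moves only by the tool send_rows, never from a script. Its argument "deltas" is a list of rows, each a list of 2 entries, a list of its own where there are three numbers: the shift along the tool's x, y, z in cm, then the turn about the tool's z in rad. A call has 1 to 8 rows; each row is the pose to reach, as a shift and turn from the pose commanded when the call began, along the tool's axes at that moment; what a row does not reach only later rows make up. A row lasts 1/8 s, in which the tool goes at most 62.5 mm and 10.7 degrees, less where a joint would pass 70% of its speed; a pose out of reach is approached as far as the arm can. A call with a gripper value outside its range is refused whole. "gripper" is the closure, from 0 (fully open) to 1 (shut), set as the call begins (left out, the last holds). The fingers move at their own pace and stop on an object; "grip_force" is the grip in N (left out, the last holds). Time passes only in rows, so rows that repeat a pose let the fingers close. It gives the time, the measured TCP pose, the force and the opening at its end, in the units of the state.
- r.read_state(): the state, without advancing time (a new reading comes with each control period).
- r.capture(name): name is "scene" or "top"; returns (picture, depth): 480x640x3 uint8, blue, green, red; 480x640 float32, m along the optical axis (not along the pixel's ray), 0 where there is no reading.
- r.get_calibration(name): a dict with "K" (3x3 intrinsics, pixels), "world_from_camera" (4x4, takes a point from camera to world coordinates). Camera axes: x right, y up, looking along -z (the intrinsics and any distortion apply to the point x, -y, -z); pixel columns grow to the right and rows downward; lengths in m; the calibration is good to about 2 mm. A picture is of the moment at which its call begins. get_calibration takes no time and is no camera call.
- r.close_job(): hands the job in, once; it reports no verdict.
The state is a dict: "t": time; "qpos": joint angles; "qvel": joint speeds; "joint_efforts": joint torques, N m; "position": TCP position; "ee_rot": TCP orientation; "ft_force": force on the tool from outside, world axes, zero at the start; "wrist_torque": the same for the moment, N m; "width": opening from 0.0 (shut) to 1.0 (fully open).
Only numpy, scipy, OpenCV 4.12 (cv2) and the standard library are available. Lean on these libraries where they do the work, as an engineer would, in place of code of your own. Each camera call takes 0.05 s, during which the arm holds its last target.

## Working session

There is one attempt and no reset: what is moved stays moved. The work goes in short steps, Python scripts to look and compute and a tool call to move; the robot and the scene stay as the last step left them, time stands still between calls to the robot, and variables do not carry over. Pictures are saved under pics/ and viewed, and the job is handed in when it is done.

Besides the shell and the picture viewer there is one more tool, called after "Call:" by a JSON object that holds its "api" and its "payload". send_rows: Moves the arm, as the interface text tells. Its arguments: {"type":"object","properties":{"deltas":{"type":"array","items":{"type":"array"}},"gripper":{"type":"number"},"grip_force":{"type":"number"}},"required":["deltas"]}

```bash
mkdir -p pics; ls
python3 - <<'E'
from workcell import r
import cv2,numpy as np
np.set_printoptions(precision=4,suppress=True)
print(r.read_state())
for n in("scene","top"):
    im,d=r.capture(n); cv2.imwrite(f"pics/{n}0.png",im); np.save(f"{n}0.npy",d)
    c=r.get_calibration(n); print(n,c)
E
```

```text
pics
{'t': 0.0, 'qpos': array([ 1.1964,  0.314 ,  0.045 ,  1.3036, -0.    ,  1.4312]), 'qvel': array([ 0.0003, -0.0002,  0.0003, -0.0003,  0.0004,  0.0003]), 'joint_efforts': array([  0.0017, -48.0622,  29.8534,   0.0192,  -0.0001,  -0.    ]), 'position': array([0.1336, 0.5587, 0.2304]), 'ee_rot': array([ 0.1171,  0.9931, -0.0009, -0.0002]), 'ft_force': array([ 0.1293, -0.6029, -0.1873]), 'wrist_torque': array([-0.004 , -0.0097, -0.034 ]), 'width': 0.9982104667891574}
scene {'K': array([[480.6433,   0.    , 315.9765],
       [  0.    , 480.6433, 232.1487],
       [  0.    ,   0.    ,   1.    ]]), 'world_from_camera': array([[ 0.861 , -0.4224,  0.2834,  0.8257],
       [ 0.5084,  0.6973, -0.5053, -0.5647],
       [ 0.0158,  0.5791,  0.8151,  0.9885],
       [ 0.    ,  0.    ,  0.    ,  1.    ]])}
top {'K': array([[582.7166,   0.    , 324.6665],
       [  0.    , 582.7166, 236.3986],
       [  0.    ,   0.    ,   1.    ]]), 'world_from_camera': array([[ 0.0137,  0.9828, -0.1842,  0.3077],
       [-0.9999,  0.0144,  0.0023, -0.0688],
       [ 0.005 ,  0.1841,  0.9829,  1.3726],
       [ 0.    ,  0.    ,  0.    ,  1.    ]])}
```

View pics/scene0.png

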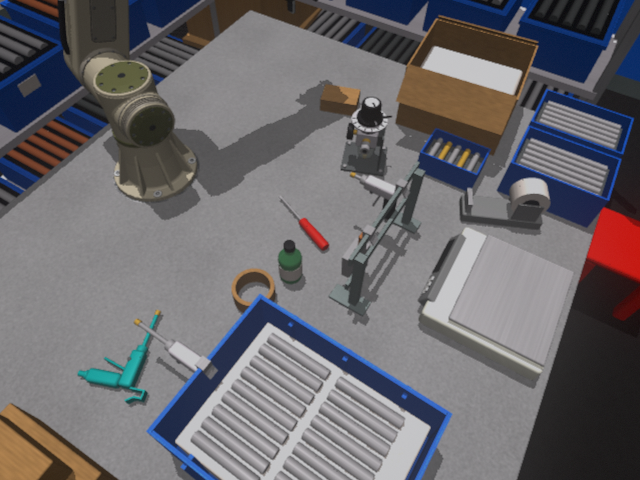

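View pics/top0.png

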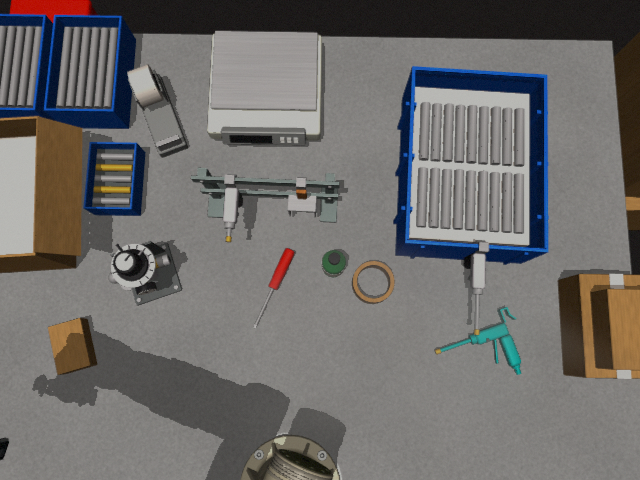

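The scene view shows the regulator at (370,115), the rail at (385,230), the white gun on the tote rim at (200,365) and the turquoise look-alike at (120,370). In the top view the knob is at (130,260), the rail runs from (195,185) to (340,185), the gun's hook is at (483,246) and its nozzle tip at (477,330).

Candidates for the gun in the top view: the white gun with the long nozzle on the tote rim (480,270), the stub gun2 on the rail (230,205), and the turquoise look-alike lying on the bench (495,340). By the description I choose (480,270) and will check it in a crop.

```bash
cat > h.py <<'E'
import numpy as np,cv2
from workcell import r
np.set_printoptions(precision=4,suppress=True)
def ray(n,u,v):
    c=r.get_calibration(n);K=c["K"];T=c["world_from_camera"]
    d=np.array([(u-K[0,2])/K[0,0],-(v-K[1,2])/K[1,1],-1.])
    return T[:3,3],T[:3,:3]@d
def onz(n,u,v,z):
    o,d=ray(n,u,v); return o+d*(z-o[2])/d[2]
def dep(n,u,v,D):
    o,d=ray(n,u,v); return o+d*D[int(round(v)),int(round(u))]
def proj(n,p):
    c=r.get_calibration(n);K=c["K"];T=c["world_from_camera"]
    q=T[:3,:3].T@(np.asarray(p)-T[:3,3]); return np.array([K[0,0]*q[0]/-q[2]+K[0,2],-K[1,1]*q[1]/-q[2]+K[1,2]])
def two(u1,v1,u2,v2):
    a,d=ray("scene",u1,v1);b,e=ray("top",u2,v2)
    s=np.linalg.lstsq(np.c_[d,-e],b-a,rcond=None)[0]
    return (a+d*s[0]+b+e*s[1])/2, np.linalg.norm(a+d*s[0]-b-e*s[1])
def crop(im,u0,v0,w,h,s,f):
    c=cv2.resize(im[v0:v0+h,u0:u0+w],None,fx=s,fy=s,interpolation=cv2.INTER_CUBIC)
    cv2.imwrite(f,c)
E
python3 - <<'E'
from h import *
t=cv2.imread("pics/top0.png");s=cv2.imread("pics/scene0.png")
A=cv2.resize(t[225:300,85:185],None,fx=4,fy=4,interpolation=3)
B=cv2.resize(s[85:160,330:430],None,fx=4,fy=4,interpolation=3)
C=cv2.resize(t[160:260,185:350],None,fx=2.4,fy=2.4,interpolation=3)[:240,:400]
D=cv2.resize(t[230:340,435:535],None,fx=2.4,fy=2.4,interpolation=3)
o=np.zeros((600,800,3),np.uint8);o[:300,:400]=A;o[:300,400:]=B;o[300:540,:396]=C;o[300:564,400:640]=D
cv2.imwrite("pics/c0.png",o)
crop(s,320,160,120,150,4,"pics/c1.png")
E
```

```text
(no output)
```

View pics/c0.png

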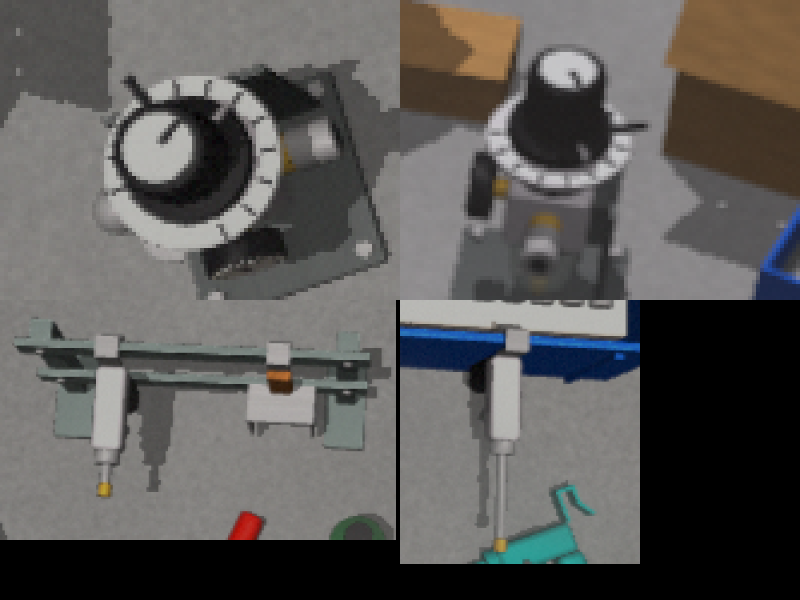

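View pics/c1.png

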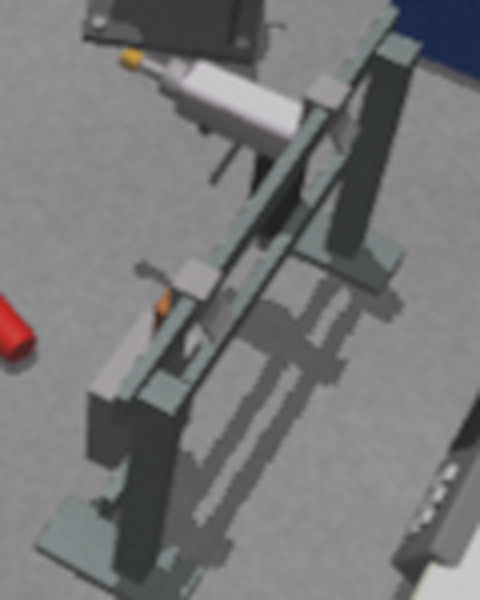

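The crops confirm the choice: the gun at top (480,270) is white with a long thin nozzle and a yellow tip, while the turquoise one lies below it. On the regulator the mark tab is near top (118,247) and the pointer near top (142,252). Next I measure.

```bash
python3 - <<'E'
from h import *
from scipy.optimize import least_squares
t=cv2.imread("pics/top0.png");s=cv2.imread("pics/scene0.png")
def circ(P,R=None):
    f=lambda x:np.hypot(P[:,0]-x[0],P[:,1]-x[1])-x[2]
    x=least_squares(f,[*P.mean(0),.047],loss='soft_l1',f_scale=.001).x
    return x,np.abs(f(x)).mean()
for n,im,(u0,v0,w,h) in(("top",t,(95,235,75,60)),("scene",s,(345,90,48,50))):
    hsv=cv2.cvtColor(im,cv2.COLOR_BGR2HSV)
    m=((hsv[...,2]>165)&(hsv[...,1]<40)).astype(np.uint8)
    mm=np.zeros_like(m);mm[v0:v0+h,u0:u0+w]=m[v0:v0+h,u0:u0+w]
    mm=cv2.morphologyEx(mm,cv2.MORPH_CLOSE,np.ones((3,3)))
    cs,_=cv2.findContours(mm,cv2.RETR_EXTERNAL,cv2.CHAIN_APPROX_NONE)
    c=max(cs,key=cv2.contourArea)
    hull=cv2.convexHull(c)[:,0]
    P=np.array([onz(n,u,v,.148)[:2] for u,v in hull])
    print(n,cv2.boundingRect(c),circ(P))
    # unwrapped polar picture
E
python3 - <<'E'
from h import *
D=np.load("top0.npy");S=np.load("scene0.npy")
for u,v in((125,264),(480,270),(483,246),(230,205),(265,187),(230,180),(301,183),(300,205),(118,247)):print((u,v),dep("top",u,v,D))
for u,v in((371,102),(200,365),):print((u,v),dep("scene",u,v,S))
E
```

```text
top (111, 244, 44, 45) (array([0.4691, 0.3345, 0.046 ]), np.float64(0.0006042732226762001))
scene (352, 109, 36, 23) (array([0.4689, 0.3372, 0.0454]), np.float64(0.00027791567979192165))
(125, 264) [0.4645 0.3317 0.2012]
(480, 270) [ 0.4707 -0.404   0.1398]
(483, 246) [ 0.5168 -0.4029  0.1735]
(230, 205) [0.5976 0.1297 0.1711]
(265, 187) [ 0.3077 -0.0688  1.3726]
(230, 180) [0.6436 0.1269 0.2017]
(301, 183) [ 0.6389 -0.0209  0.2032]
(300, 205) [ 0.6147 -0.0159  0.1096]
(118, 247) [0.5068 0.3654 0.1539]
(371, 102) [0.4687 0.3327 0.2054]
(200, 365) [ 0.5125 -0.4058  0.1694]
```

```bash
cat >> h.py <<'E'
def rect(n,im,cx,cy,z,half,N=400):
    # image: up = +x, left = +y
    a=np.linspace(half,-half,N)
    X,Y=np.meshgrid(cx+a,cy+a,indexing='ij')
    c=r.get_calibration(n);K=c["K"];T=c["world_from_camera"]
    P=np.stack([X,Y,np.full_like(X,z)],-1)-T[:3,3]
    q=P@T[:3,:3]
    u=K[0,0]*q[...,0]/-q[...,2]+K[0,2];v=-K[1,1]*q[...,1]/-q[...,2]+K[1,2]
    return cv2.remap(im,u.astype(np.float32),v.astype(np.float32),cv2.INTER_CUBIC)
def dial(tag,cx=.469,cy=.3355,cs=((.469,.3345),(.469,.337))):
    ims=[]
    for n,c in zip(("top","scene"),cs):
        im=cv2.imread(f"pics/{n}{tag}.png")
        for z in(.148,.158):ims.append(rect(n,im,*c,z,.065,300))
    o=np.vstack([np.hstack(ims[:2]),np.hstack(ims[2:])])
    for i in(150,450):
        for j in(150,450): cv2.circle(o,(i,j),int(34.5/65*150),(0,0,255),1);cv2.circle(o,(i,j),int(47/65*150),(0,255,0),1)
    cv2.imwrite(f"pics/dial{tag}.png",o)
E
python3 -c "
from h import *
dial('0')"
```

```text
(no output)
```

View pics/dial0.png

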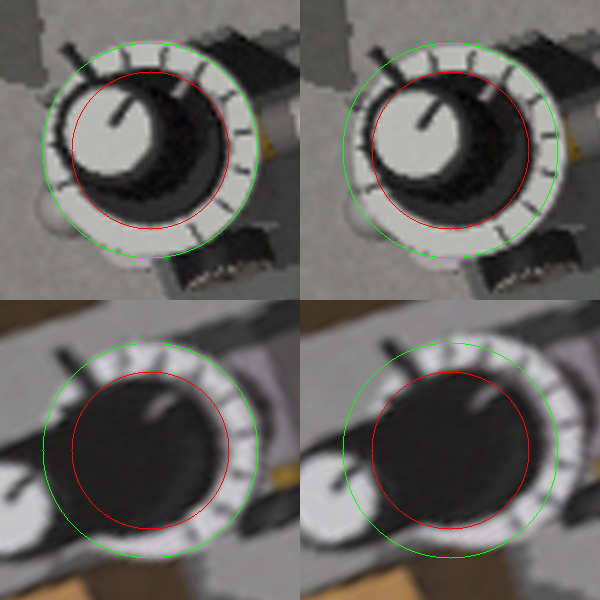

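Top dial: the mark sits about 40° CCW of +x and the pointer about 33° CW of it, so the turn is roughly 73° (1.28 rad), which fits the stated range. Now the rail and tote geometry.

Run:
```python
from h import *
t=cv2.imread("pics/top0.png");D=np.load("top0.npy")
R=rect("top",t,.625,.05,.2,.17,600);cv2.imwrite("pics/rail0.png",R)
G=rect("top",t,.50,-.40,.17,.11,500);cv2.imwrite("pics/gun0.png",G)
# box heights near knob
K=r.get_calibration("top")
v,u=np.mgrid[100:400:1,0:150:1]
P=np.array([dep("top",a,b,D) for a,b in zip(u.ravel(),v.ravel())])
m=(P[:,2]>.1)&(P[:,2]<.5)
Q=P[m]; d=np.hypot(Q[:,0]-.469,Q[:,1]-.3355)
s=d>.07;print("near knob",d[s].min(),Q[s][np.argsort(d[s])[:5]],"max z",Q[s][:,2].max())
# rim profile: depth along u=440..470 columns crossing rim
```

```text
Traceback (most recent call last):
  File "h.py", line 11, in dep
    o,d=ray(n,u,v); return o+d*D[int(round(v)),int(round(u))]
        ~~~^^^^^^^
  File "h.py", line 5, in ray
    c=r.get_calibration(n);K=c["K"];T=c["world_from_camera"]
ValueError: time passes only in moves, steps and waits
```

View pics/rail0.png

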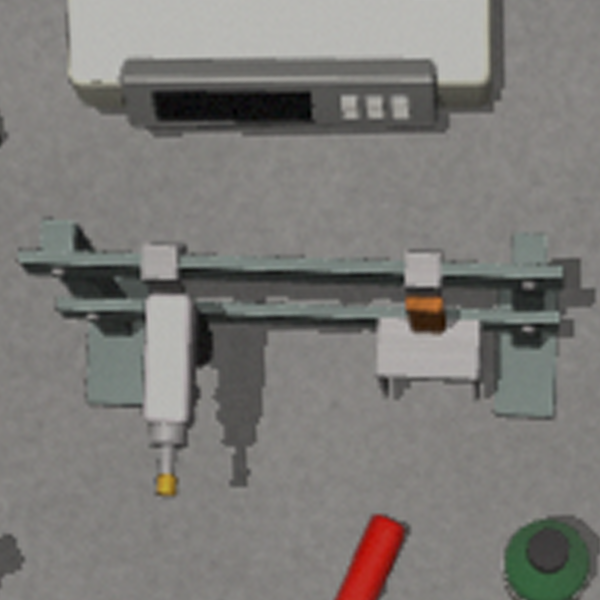

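View pics/gun0.png

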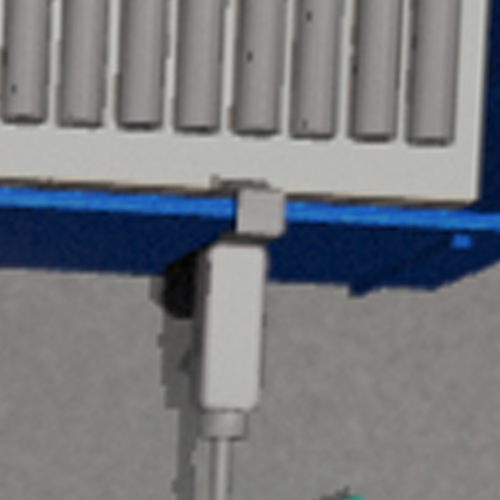

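```bash
python3 - <<'E'
from workcell import r
import pickle
pickle.dump({n:r.get_calibration(n) for n in("scene","top")},open("cal.pkl","wb"))
E
sed -i 's/r.get_calibration(n)/CAL[n]/; s/^from workcell import r/from workcell import r\nimport pickle\nCAL=pickle.load(open("cal.pkl","rb"))/' h.py
python3 - <<'E'
from h import *
t=cv2.imread("pics/top0.png");s=cv2.imread("pics/scene0.png");D=np.load("top0.npy")
P=np.array([dep("top",a,b,D) for a in range(0,160) for b in range(100,400)])
Q=P[(P[:,2]>.1)&(P[:,2]<.6)]; d=np.hypot(Q[:,0]-.469,Q[:,1]-.3355)
i=np.argsort(d+(d<.068)*9)[:4];print("near knob",d[i],Q[i],"max z",Q[d>.07][:,2].max())
Q=P[(P[:,2]>.14)&(P[:,1]>.4)&(P[:,2]<.6)];print("box min x,y",Q.min(0),"max",Q.max(0))
# pointer: bright blob in skirt
for n,im,(u0,v0,w,h) in(("top",t,(134,245,16,14)),("scene",s,(368,115,12,14))):
    g=cv2.cvtColor(im,cv2.COLOR_BGR2GRAY)[v0:v0+h,u0:u0+w];print(n,u0,v0);print(g)
# rail bar centre-line: teal hue on z=.2 rect
R=cv2.imread("pics/rail0.png");hsv=cv2.cvtColor(R,cv2.COLOR_BGR2HSV)
pts=[]
for c in list(range(205,400,5))+list(range(445,510,5))+list(range(100,138,5)):
    col=R[235:290,c].astype(int); teal=(col[:,1]-col[:,2]>8)&(col[:,1]>105)
    y=np.where(teal)[0]
    if len(y)>4: pts.append((c,235+y.min(),235+y.max()))
p=np.array(pts);print(p[::6])
k=np.polyfit(p[:,0],p[:,1:].mean(1),1);print("fit",k,np.degrees(np.arctan(k[0])),"width",np.median(p[:,2]-p[:,1])*.5676, "at 290:",np.polyval(k,290))
# rim
G=cv2.imread("pics/gun0.png");hs=cv2.cvtColor(G,cv2.COLOR_BGR2HSV)
pts=[]
for c in list(range(5,210,8))+list(range(300,460,8)):
    col=G[170:240,c].astype(int);y=np.where((col[:,0]>190)&(col[:,2]<110))[0]
    if len(y)>3:pts.append((c,170+y.min(),170+y.max()))
p=np.array(pts);k=np.polyfit(p[:,0],p[:,1:].mean(1),1);print("rim",k,np.degrees(np.arctan(k[0])),"w",np.median(p[:,2]-p[:,1])*.44,"at260",np.polyval(k,260))
E
```

```text
near knob [0.068  0.0684 0.12   0.1201] [[0.4462 0.3996 0.104 ]
 [0.4422 0.3984 0.1002]
 [0.4918 0.4534 0.132 ]
 [0.4938 0.453  0.1332]] max z 0.21470088035925405
box min x,y [0.4723 0.454  0.14  ] max [0.7808 0.6486 0.2147]
top 134 245
[[185 184 147  90 171 183 183 172 140  90  46  26  20  27  28  19]
 [184 183  97 137 176 183 184 182 182 184 112  67  38  25  24  24]
 [184 182  95 135 179 183 183 184 182 184 179 163 102  51  28  21]
 [175 177  92 167 181 183 182 183 183 178 101 114 174 134  66  24]
 [ 46  42  89 120 169 176 178 179 180 121  76 170 184 183 133  65]
 [ 23  24  24  19  39  89 127 132 141  77 133 177 183 182 184 133]
 [ 26  25  22  23  24  28  95 117  96  97 171 183 183 180 183 184]
 [ 24  23  24  22  28  80 124  89  47  66 166 182 182 181 184 183]
 [  9  17  24  28  60 124 111  53  22  34 117 171 177 181 184 178]
 [  2  12  13  41 118 128  72  31  26  16  60 121 135 170 176 123]
 [ 19  24   4  12  30  53  32  24  29  27  21  59 123 116  78  98]
 [ 26  16  13  13   9  25  24  24  25  27  34  20  91 127 104 173]
 [ 38  18  18  17  11  17  21  27  25  27  27  20  61 127 1
[... 409 characters left out ...]
  32  31  34  63  74  51  35  34  35]
 [ 34  35  34  35  33  33  64  97  85  44  35  34]
 [ 39  36  34  35  34  34  38  94 101  59  35  31]
 [ 41  35  32  34  35  35  34  80  90  56  35  53]
 [ 31  33  30  30  33  31  32  48  62  57  70 120]
 [ 40  35  32  32  34  37  45  59  77  91 111 168]
 [ 85  81  81  81  84  85  89  96  99 113 141 180]
 [155 154 144 124 136 140 142 155 144 120 146 187]]
[[205 257 266]
 [235 258 267]
 [265 259 268]
 [295 260 268]
 [325 260 270]
 [355 263 271]
 [385 262 270]
 [460 265 273]
 [490 264 275]
 [110 254 264]]
fit [  0.0286 255.7177] 1.64073711428941 width 5.1084 at 290: 264.0244767605608
rim [  0.0665 191.1675] 3.8043488490649624 w 2.2 at260 208.45652173913044
```

Run:
```python
from h import *
for c in((.469,.3345),(.469,.337),(.469,.3355)):
  for n,u,v in(("top",141,251),("top",138.7,254),("scene",375.9,124),("scene",374.6,121)):
    p=onz(n,u,v,.160);e=p[:2]-c;print(c,n,u,v,p,np.hypot(*e),np.degrees(np.arctan2(e[1],e[0])))
for n,u,v in(("top",116,245),("scene",489/1,0)):
  pass
print(two(375.9,124,141,251))
# mark tab end: darkest beyond plate edge
print(onz("top",85+127/4,225+80/4,.148), onz("scene",330+(645-400)/4,85+126/4,.148))
print("knob cap",two(330+(565-400)/4,85+70/4,85+160/4,225+147/4))
# gun body top centre at z=.143
for u,v in((483.3,246),):print(onz("top",u,v,.1735))
```

```text
(0.469, 0.3345) top 141 251 [0.498  0.3143 0.16  ] 0.03537517784596286 -34.896944816090006
(0.469, 0.3345) top 138.7 254 [0.4916 0.3186 0.16  ] 0.027586004454136018 -35.118515472291335
(0.469, 0.3345) scene 375.9 124 [0.4967 0.3156 0.16  ] 0.033562877966458494 -34.245737419186405
(0.469, 0.3345) scene 374.6 121 [0.489  0.3239 0.16  ] 0.02261166617023491 -28.03443655600464
(0.469, 0.337) top 141 251 [0.498  0.3143 0.16  ] 0.03686250510092712 -38.08563587163987
(0.469, 0.337) top 138.7 254 [0.4916 0.3186 0.16  ] 0.02909612675484336 -39.14865195427372
(0.469, 0.337) scene 375.9 124 [0.4967 0.3156 0.16  ] 0.03503074682211415 -37.62776764925735
(0.469, 0.337) scene 374.6 121 [0.489  0.3239 0.16  ] 0.02388880713578264 -33.334532946871505
(0.469, 0.3355) top 141 251 [0.498  0.3143 0.16  ] 0.035956635514275415 -36.20399327690949
(0.469, 0.3355) top 138.7 254 [0.4916 0.3186 0.16  ] 0.028173150727239082 -36.78224360932827
(0.469, 0.3355) scene 375.9 124 [0.4967 0.3156 0.16  ] 0.03413563175921687 -35.633352960818335
(0.469, 0.3355) scene 374.6 121 [0.489  0.3239 0.16  ] 0.02309853914741656 -30.224415339432305
(array([0.4976, 0.3136, 0.162 ]), np.float64(0.00020506061084511642))
[0.5121 0.3705 0.148 ] [0.5133 0.3749 0.148 ]
knob cap (array([0.4693, 0.3314, 0.2046]), np.float64(0.0016813174384282125))
[ 0.5168 -0.4035  0.1735]
```

Call:
{"api": "send_rows", "payload": {"deltas": [[[-2.4, -0.9, -1.0], 0], [[-7, -2.6, -2.0], 0], [[-13, -4.8, -3.0], 0], [[-19, -7.1, -3.0], 0], [[-25, -9.3, -3.0], 0], [[-31, -11.5, -3.0], 0], [[-35.5, -13.2, -3.0], 0], [[-37.9, -14.05, -3.0], 0]], "gripper": 0}}

```text
t: 1.1
position: [0.4719, 0.3323, 0.2606]
ee_rot: [0.119, 0.993, -0.0, -0.0]
ft_force: [-0.5, 0.4, 0.1]
width: 1.001
```

Call:
{"api": "send_rows", "payload": {"deltas": [[[0, 0, 1], 0], [[0, 0, 3], 0], [[0, 0, 5], 0], [[0, 0, 7], 0], [[0, 0, 8.5], 0], [[0, 0, 9.4], 0], [[0, 0, 9.4], 0]]}}

```text
t: 1.98
position: [0.4691, 0.3345, 0.1667]
ee_rot: [0.117, 0.993, -0.0, -0.0]
ft_force: [-0.2, -0.3, 0.1]
width: 0.998
```

Run:
```python
from h import *
st=r.read_state();print(st['position'],st['ee_rot'],st['ft_force'],st['qpos'])
im,_=r.capture("scene");cv2.imwrite("pics/scene1.png",im);crop(im,300,50,140,110,5,"pics/c2.png")
```

```text
[0.4691 0.3345 0.1667] [ 0.1169  0.9931 -0.0003 -0.0005] [-0.1704 -0.2726  0.0771] [ 0.4801  0.342  -0.073   1.1569  0.0001  0.7145]
```

View pics/c2.png

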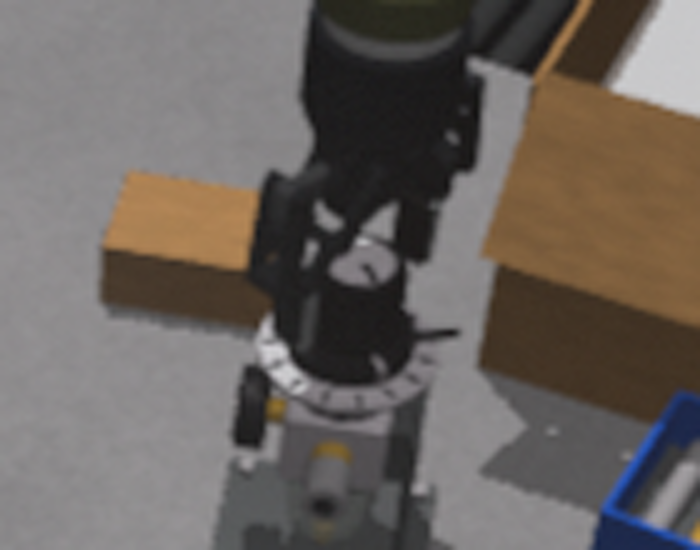

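The fingers straddle the knob (left finger at crop (275,240), right at (420,230)), and the pointer is visible at crop (378,365). Closing.

Call:
{"api": "send_rows", "payload": {"deltas": [[[0, 0, 0], 0], [[0, 0, 0], 0], [[0, 0, 0], 0], [[0, 0, 0], 0], [[0, 0, 0], 0]], "gripper": 0.7, "grip_force": 30}}

```text
t: 2.65
position: [0.4705, 0.3356, 0.1684]
ee_rot: [0.117, 0.993, 0.001, 0.001]
ft_force: [-0.2, 5.9, 5.5]
width: 0.565
```

Call:
{"api": "send_rows", "payload": {"deltas": [[[0, 0.1, 0], 0], [[0, 0.1, 0], -0.1], [[0, 0.1, 0], -0.25], [[0, 0.1, 0], -0.42], [[0, 0.1, 0], -0.59], [[0, 0.1, 0], -0.76], [[0, 0.1, 0], -0.93], [[0, 0.1, 0], -1.1]], "grip_force": 60}}

```text
t: 3.65
position: [0.4704, 0.3364, 0.1685]
ee_rot: [-0.422, 0.907, 0.001, 0.001]
ft_force: [-1.4, 5.1, 6.9]
width: 0.558
```

Call:
{"api": "send_rows", "payload": {"deltas": [[[0, 0, 0], -0.12], [[0, 0, 0], -0.2], [[0, 0, 0], -0.2]]}}

```text
t: 4.03
position: [0.4703, 0.3365, 0.1685]
ee_rot: [-0.508, 0.861, 0.001, 0.001]
ft_force: [-1.4, 6.0, 5.9]
width: 0.56
```

Run:
```python
from h import *
st=r.read_state();print(st['position'],st['ee_rot'],st['ft_force'],st['wrist_torque'],st['qpos'],st['width'])
im,_=r.capture("scene");cv2.imwrite("pics/scene2.png",im);crop(im,330,80,70,60,10,"pics/c3.png")
```

```text
[0.4703 0.3365 0.1685] [-0.5084  0.8611  0.0007  0.0014] [-1.377   5.977   5.9332] [ 0.9472  0.2536 -0.003 ] [ 0.4815  0.3419 -0.0686  1.1576  0.0015 -0.5851] 0.5600645260980042
```

View pics/c3.png

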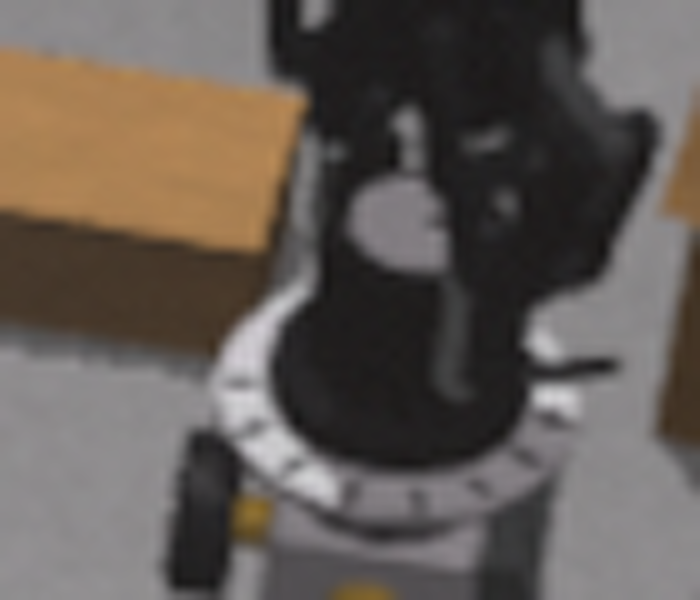

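The cap line has turned to point right at crop (435,215), but a finger hides the pointer. I'll release, lift clear and look.

Call:
{"api": "send_rows", "payload": {"deltas": [[[0, 0, 0], 0], [[0, 0, 0], 0], [[0, 0, -2], 0], [[0, 0, -5], 0], [[0, 0, -7.5], 0], [[0, 0, -8], 0]], "gripper": 0}}

```text
t: 4.82
position: [0.4707, 0.3354, 0.2486]
ee_rot: [-0.508, 0.862, -0.0, 0.001]
ft_force: [0.4, -0.7, -0.5]
width: 1.0
```

Run:
```python
from h import *
st=r.read_state();print(st['position'],st['ee_rot'],st['ft_force'],st['width'])
for n in("scene","top"):
    im,_=r.capture(n);cv2.imwrite(f"pics/{n}3.png",im)
dial('3')
s=cv2.imread("pics/scene3.png");t=cv2.imread("pics/top3.png")
cv2.imwrite("pics/c4.png",np.hstack([cv2.resize(s[85:145,340:400],None,fx=6.6,fy=6.6,interpolation=3),cv2.resize(t[230:290,100:160],None,fx=6.6,fy=6.6,interpolation=3)]))
```

```text
[0.4707 0.3354 0.2486] [-0.5076  0.8616 -0.0003  0.0011] [ 0.396  -0.7361 -0.5281] 1.0003264000578391
```

View pics/c4.png

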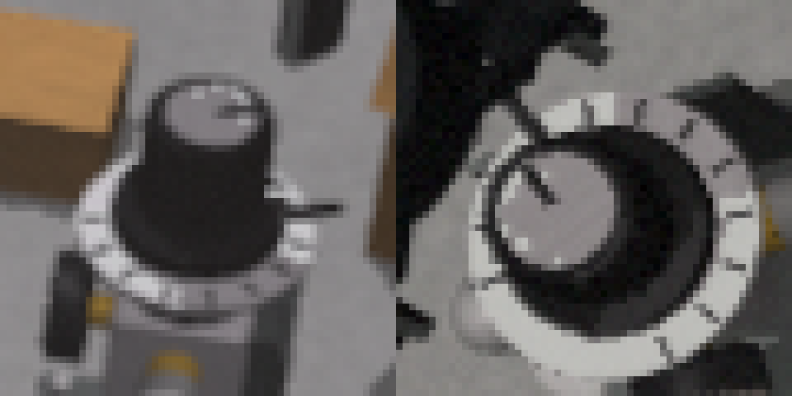

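View pics/dial3.png

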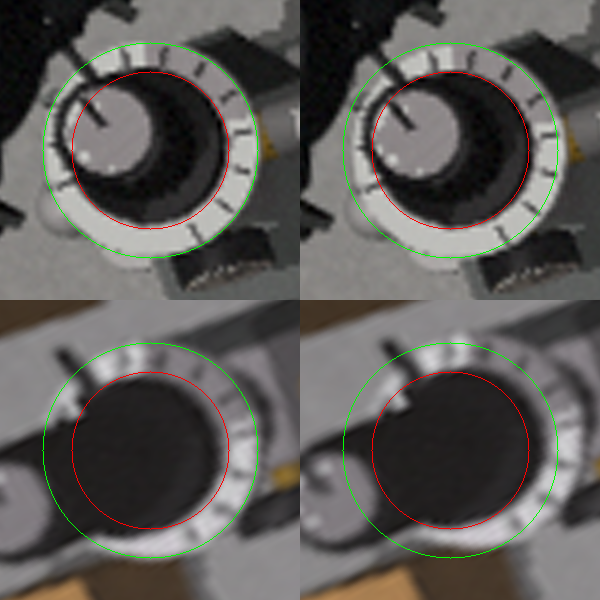

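```bash
cat > cap.py <<'E'
from h import *
import sys
tags=sys.argv[1].split(',');zc=float(sys.argv[2]) if len(sys.argv)>2 else .202
row=[]
for n,c in(("top",(.469,.3335)),("scene",(.469,.3345))):
    row.append(np.hstack([rect(n,cv2.imread(f"pics/{n}{t}.png"),*c,zc,.028,300) for t in tags]))
cv2.imwrite("pics/cap%s.png"%tags[-1],np.vstack(row))
E
python3 cap.py 0,3
python3 - <<'E'
from h import *
s=cv2.imread("pics/scene3.png");print(cv2.cvtColor(s,cv2.COLOR_BGR2GRAY)[105:125,375:398])
E
```

```text
[[126 120  94  57  31  31  82 124 138 140 140 142 143 141 139 137 137 138
  137 137 137 138 138]
 [107  87  50  33  32  30  89 129 139 140 140 140 141 139 140 138 137 137
  136 136 137 137 133]
 [ 46  33  33  32  31  30 106 140 139 139 139 139 136 138 138 136 136 136
  136 135 135 136 126]
 [ 33  31  29  30  29  34 106 139 138 138 138 136 136 136 135 136 136 135
  134 133 135 137 125]
 [ 31  30  28  30  27  42 107 137 137 137 137 136 135 134 134 136 137 135
  133 133 134 136 114]
 [ 31  31  28  27  31  60 121 143 138 139 138 136 134 134 133 134 136 136
  135 135 136 136 107]
 [ 30  30  31  28  30  70 136 160 147 139 138 138 137 137 136 136 138 140
  137 136 135 132  98]
 [ 29  29  31  31  31  33  99 145 156 148 137 138 139 137 137 138 138 139
  135 133 134 123  89]
 [ 29  32  30  30  29  97 128 133 167 173 146 136 137 136 137 135 136 136
  137 136 136 123  85]
 [ 30  30  31  31  29 126 167 167 179 189 169 143 136 134 136 134 136 138
  139 140 140 117  74]
 [ 32  30  30  30  29  43  46  49 114 163 164 136 118 115 113 111 116 130
  138 138 137 109  65]
 [ 30  29  32  29  32  32  38  44  62  86  95  77  52  46  36  33  72 116
  135 137 138 110  62]
 [ 30  30  31  31  32  33  35  52  49  47  50  51  62  70  80  87 104 129
  138 138 136 102  54]
 [ 30  30  30  32  32  35  36  54 105 132 135 136 129 122 130 138 138 137
  137 138 123  87  54]
 [ 32  32  34  31  33  35  34  50 153 200 200 199 176 144 138 137 137 138
  137 137 114  71  54]
 [ 33  32  32  34  33  33  33  64 148 185 192 198 176 144 137 137 139 138
  136 134 108  66  54]
 [ 34  34  33  33  35  32  32 111 151 144 152 173 164 142 135 137 136 137
  135 135 107  62  54]
 [ 33  33  32  34  31  30  55 155 185 152 132 141 141 136 136 135 136 136
  136 133  99  54  56]
 [ 35  32  33  32  32  51  91 149 177 190 200 192 156 131 137 138 138 139
  138 130  99  68  62]
 [ 33  31  32  31  51  83 102 113 121 156 178 170 152 138 138 138 140 140
  138 137 124  96  77]]
```

View pics/cap3.png

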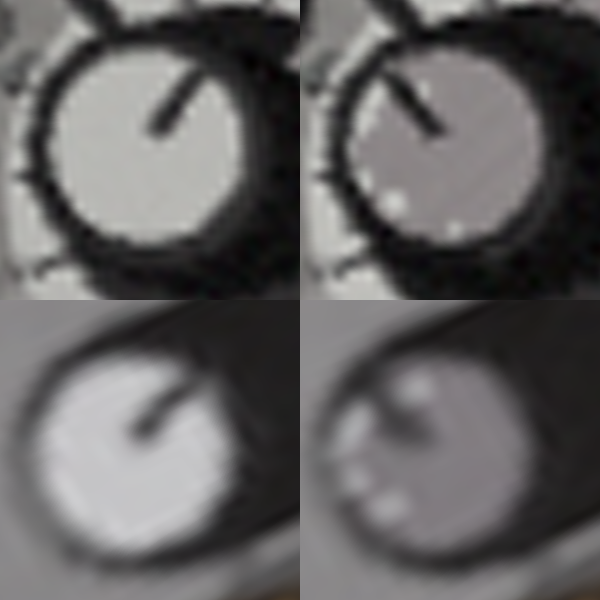

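Run:
```python
from h import *
c=np.array((.469,.3350))
for u,v,z in((380.5,114,.160),(382,114,.160),(381,113.5,.160),(387,116,.148),(390,115.8,.148),(385,116.3,.148)):
    e=onz("scene",u,v,z)[:2]-c;print(u,v,z,np.hypot(*e),np.degrees(np.arctan2(e[1],e[0])))
t=cv2.imread("pics/top3.png")
g=cv2.cvtColor(t,cv2.COLOR_BGR2GRAY);print(g[240:258,110:128])
for rr in(36,40,50,34.5):
  for a in(36,40,44,48):
    p=c+rr/1e3*np.array([np.cos(np.radians(a)),np.sin(np.radians(a))]);print(rr,a,proj("scene",[*p,.160]),proj("scene",[*p,.148]))
```

```text
380.5 114 0.16 0.029447700602261043 44.282426161604775
382 114 0.16 0.03323337065376261 42.819650088484515
381 113.5 0.16 0.031343876637621025 47.1013658887938
387 116 0.148 0.049428053706293676 46.42353912911915
390 115.8 0.148 0.05728664549809115 45.14488602744293
385 116.3 0.148 0.04397673232620891 46.747521619258656
[[ 13  12   8  13  17  18  11  13  14  11  10  99 134 135 136 136 134 134]
 [ 13  11  18  18  18  20   5  10  13  15  20 114 135 135 135 134 136 135]
 [  8   7  20  18  14  12  10  17  22  42  79 130 138 134 133 134 133 136]
 [ 18  14  13  22   6  15  10  12  62 123 138 137 134 131 128 128 132 136]
 [ 11  13  21  19  10  12  17  23  62 130 137 134 132 132 132 135 143 144]
 [ 13  14  10  13  25  53  45  38  32 122 134 134 137 138 142 156 186 191]
 [  9  10   7  35  77 129 101  57  42  51 123 133 142 163 186 189 189 190]
 [ 13   8  18  97 132 137 133 100  51  40  77 114 181 189 189 190 190 191]
 [ 10   9  40 119 130 133 135 136  72  40  38  62 171 188 189 192 190 185]
 [  8  10  57 119 127 132 133 135 123  68  42  32  89 175 184 182 181 119]
 [ 15  31  79 127 131 130 13
[... 616 characters left out ...]
4]
36 40 [383.2155 114.3164] [382.6137 117.9261]
36 44 [382.9446 113.6694] [382.3456 117.2801]
36 48 [382.6095 113.0337] [382.0137 116.6453]
40 36 [384.9571 114.8913] [384.341  118.4999]
40 40 [384.7272 114.1636] [384.1137 117.7733]
40 44 [384.4244 113.4452] [383.8141 117.0559]
40 48 [384.0504 112.7396] [383.4437 116.3513]
50 36 [388.7952 114.6905] [388.1492 118.2987]
50 40 [388.5019 113.782 ] [387.8593 117.3915]
50 44 [388.1179 112.8857] [387.4793 116.4965]
50 48 [387.6453 112.0058] [387.0114 115.618 ]
34.5 36 [382.8444 115.0018] [382.2447 118.6106]
34.5 40 [382.6484 114.3738] [382.0509 117.9835]
34.5 44 [382.3893 113.7535] [381.7945 117.3642]
34.5 48 [382.0687 113.1441] [381.477  116.7556]
```

Run:
```python
from h import *
st=r.read_state();print(st['t'],st['position'],st['ee_rot'],st['ft_force'],st['qvel'])
```

```text
4.925 [0.4701 0.3352 0.2471] [-0.5077  0.8616 -0.0001 -0.    ] [ 0.1304 -0.4941 -1.0643] [ 0.0003  0.0119 -0.0284 -0.0115  0.0018 -0.0006]
```

Call:
{"api": "send_rows", "payload": {"deltas": [[[0, 0, 1.5], 0], [[0, 0, 4], 0], [[0, 0, 6.2], 0], [[0, 0, 7.5], 0], [[0, 0, 7.8], 0], [[0, 0, 7.8], 0]]}}

```text
t: 5.68
position: [0.47, 0.3355, 0.1693]
ee_rot: [-0.508, 0.861, 0.0, 0.0]
ft_force: [-0.1, 0.1, -0.7]
width: 0.999
```

Call:
{"api": "send_rows", "payload": {"deltas": [[[0, 0, 0], 0], [[0, 0, 0], 0], [[0, 0, 0], 0], [[0, 0, 0], 0], [[0, 0, 0], 0]], "gripper": 0.7, "grip_force": 60}}

```text
t: 6.3
position: [0.47, 0.3359, 0.1704]
ee_rot: [-0.508, 0.861, 0.0, 0.001]
ft_force: [-2.1, 0.5, 6.5]
width: 0.559
```

Call:
{"api": "send_rows", "payload": {"deltas": [[[0, 0, -0.3], 0], [[0, 0, -0.6], 0], [[0, 0, -0.9], 0], [[0, 0, -1.2], 0], [[0, 0, -1.4], 0], [[0, 0, -1.5], 0], [[0, 0, -1.5], 0]]}}

```text
t: 7.18
position: [0.4698, 0.3355, 0.1827]
ee_rot: [-0.508, 0.861, 0.0, -0.001]
ft_force: [3.0, 5.9, -14.4]
width: 0.554
```

Run:
```python
from h import *
st=r.read_state();print(st['position'],st['ee_rot'],st['ft_force'],st['wrist_torque'],st['width'])
im,_=r.capture("scene");cv2.imwrite("pics/scene4.png",im);crop(im,330,70,70,60,10,"pics/c5.png")
```

```text
[0.4698 0.3355 0.1827] [-0.5078  0.8615  0.0003 -0.0007] [  3.0063   5.8792 -14.3768] [ 1.2169 -0.8525 -0.0521] 0.5536883451545834
```

View pics/c5.png

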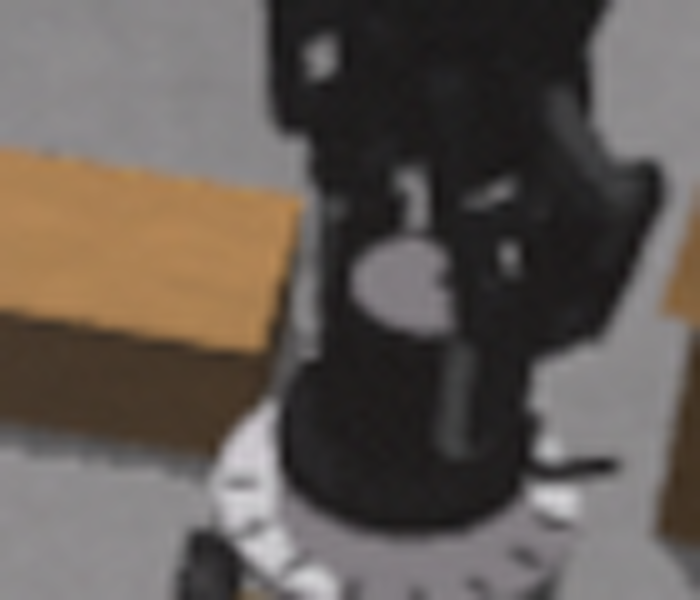

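The skirt has clearly risen off the plate, TCP up 12.3 mm, and a stop is felt at 14 N. I release and check.

Call:
{"api": "send_rows", "payload": {"deltas": [[[0, 0, 0.2], 0], [[0, 0, 0.2], 0], [[0, 0, -1], 0], [[0, 0, -4], 0], [[0, 0, -7], 0], [[0, 0, -8], 0]], "gripper": 0}}

```text
t: 7.98
position: [0.471, 0.3358, 0.2677]
ee_rot: [-0.508, 0.862, -0.0, 0.003]
ft_force: [-0.2, -0.1, -0.1]
width: 1.006
```

```bash
python3 - <<'E'
from h import *
st=r.read_state();print(st['position'],st['ee_rot'],st['ft_force'],st['width'])
for n in("scene","top"):
    im,_=r.capture(n);cv2.imwrite(f"pics/{n}5.png",im)
s=cv2.imread("pics/scene5.png");t=cv2.imread("pics/top5.png")
A=np.hstack([cv2.resize(s[75:135,340:400],None,fx=6.6,fy=6.6,interpolation=3),cv2.resize(t[230:290,100:160],None,fx=6.6,fy=6.6,interpolation=3)])
cv2.imwrite("pics/c6.png",A)
print(two(340+210/6.6,75+120/6.6-0,100+150/6.6,230+205/6.6))
E
python3 cap.py 5,5 .214
```

```text
[0.471  0.3358 0.2677] [-0.5077  0.8615 -0.0002  0.0025] [-0.1687 -0.0929 -0.0585] 1.0057948103678205
(array([0.4677, 0.3267, 0.235 ]), np.float64(0.0049222468294398535))
```

View pics/c6.png

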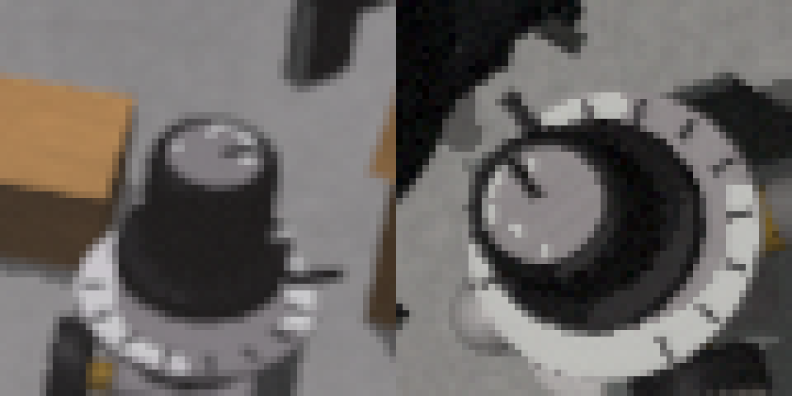

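View pics/cap5.png

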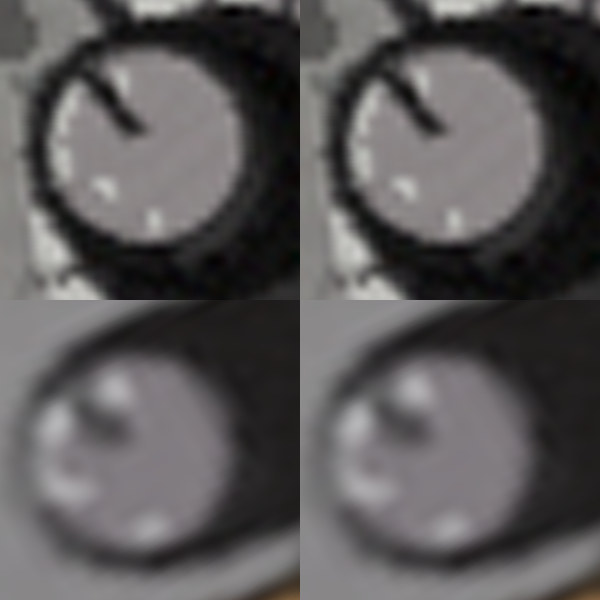

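The cap sits centred when rectified at z = 0.214, so the knob is 12 mm up. Its line reads about 40.5° against about 40° for the mark, so the knob is locked at the mark. Now the gun pose.

```bash
cat >> h.py <<'E'
from scipy.spatial.transform import Rotation as Ro
def goto(p,yawx_deg,base=None,st=None):
    st=st or r.read_state()
    R=Ro.from_quat(st['ee_rot']).as_matrix(); P=st['position'] if base is None else np.array(base)
    d=R.T@(np.array(p)-P)*100
    y0=np.degrees(np.arctan2(R[1,0],R[0,0])); dy=(yawx_deg-y0+180)%360-180
    print("from",P,"yaw",round(y0,2),"delta cm",d,"turn rad",-np.radians(dy),'|d|',np.linalg.norm(d))
E
python3 - <<'E'
from h import *
t=cv2.imread("pics/top5.png");
hsv=cv2.cvtColor(t,cv2.COLOR_BGR2HSV)
# nozzle tip (yellow) near (477,331)
m=((hsv[...,0]>15)&(hsv[...,0]<35)&(hsv[...,1]>120)).astype(np.uint8)[320:340,465:490]
ys,xs=np.nonzero(m);print("tip px",xs.mean()+465,ys.min()+320,ys.max()+320)
tip=onz("top",xs.mean()+465,ys.mean()+320,.13);print(tip)
# body centre line: gray bright rows 252..290
for v in range(254,290,5):
    row=cv2.cvtColor(t,cv2.COLOR_BGR2GRAY)[v,465:495].astype(int);x=np.where(row>150)[0]+465
    print(v,x.min(),x.max(),onz("top",(x.min()+x.max())/2,v,.143))
o=np.array([.5168,-.4035]);e=tip[:2]-o;print("yaw by tip",np.degrees(np.arctan2(-e[1],-e[0])),np.hypot(*e))
D=np.load("top0.npy")
for u,v in((480,258),(479,265),(479,275),(478,285)):print(dep("top",u,v,D))
R=Ro.from_euler('z',-2.7,degrees=True).as_matrix()
g=np.array([.5168,-.4035,.17])+R@[-.042,0,-.04];print("grip",g)
goto([g[0],g[1],.26],177.3,base=[.4702,.3355,.2667])
E
```

```text
tip px 476.57894736842104 330 334
[ 0.3405 -0.3947  0.13  ]
254 474 483 [ 0.5047 -0.4011  0.143 ]
259 474 484 [ 0.4939 -0.4018  0.143 ]
264 474 484 [ 0.4831 -0.4014  0.143 ]
269 474 484 [ 0.4724 -0.401   0.143 ]
274 474 484 [ 0.4617 -0.4007  0.143 ]
279 474 484 [ 0.451  -0.4003  0.143 ]
284 474 484 [ 0.4404 -0.3999  0.143 ]
289 477 480 [ 0.4298 -0.3985  0.143 ]
yaw by tip -2.843031512153945 0.17653463066562483
[ 0.4967 -0.4052  0.1386]
[ 0.481  -0.4014  0.1427]
[ 0.4591 -0.3997  0.1464]
[ 0.4383 -0.3979  0.1422]
grip [ 0.4748 -0.4015  0.13  ]
from [0.4702 0.3355 0.2667] yaw -118.98 delta cm [ 64.253  -36.1097   0.5627] turn rad 1.1121979990620547 |d| 73.70666289008054
```

Call:
{"api": "send_rows", "payload": {"deltas": [[[1.3, -0.7, 0], 0], [[4.5, -2.5, 0], 0], [[8.4, -4.7, 0], 0], [[12.9, -7.2, 0], 0], [[18, -10.1, 0], 0], [[23.1, -13, 0], 0], [[28.3, -15.9, 0], 0], [[33.4, -18.8, 0], 0]]}}

```text
t: 9.07
position: [0.471, -0.0501, 0.263]
ee_rot: [-0.508, 0.862, 0.001, -0.001]
ft_force: [1.1, -0.7, 0.2]
width: 0.999
```

Call:
{"api": "send_rows", "payload": {"deltas": [[[5.1, -2.9, 0], 0.14], [[10.3, -5.8, 0], 0.28], [[15.4, -8.7, 0], 0.42], [[20.6, -11.6, 0], 0.56], [[25, -14.1, 0], 0.7], [[28.3, -15.9, 0], 0.84], [[30.2, -17, 0], 0.98], [[30.85, -17.3, 0], 1.112]]}}

```text
t: 10.07
position: [0.4728, -0.4031, 0.262]
ee_rot: [0.027, 1.0, 0.001, -0.001]
ft_force: [0.7, 0.5, -0.4]
width: 0.997
```

Call:
{"api": "send_rows", "payload": {"deltas": [[[0, 0, 0], 0], [[0, 0, 0], 0]], "gripper": 0.25}}

```text
t: 10.32
position: [0.4739, -0.4011, 0.2635]
ee_rot: [0.022, 1.0, 0.001, -0.001]
ft_force: [0.1, -0.1, 0.4]
width: 0.752
```

Run:
```python
from h import *
st=r.read_state();print(st['position'],st['ee_rot'],st['width'],st['qpos'])
for n in("scene","top"):
    im,_=r.capture(n);cv2.imwrite(f"pics/{n}6.png",im)
goto([.4748,-.4013,.111],177.4)
s=cv2.imread("pics/scene6.png");t=cv2.imread("pics/top6.png")
cv2.imwrite("pics/c7.png",np.hstack([cv2.resize(s[270:420,90:240],(400,400)),cv2.resize(t[220:370,410:560],(400,400))]))
```

```text
[ 0.4739 -0.4011  0.2635] [ 0.0224  0.9997  0.0007 -0.0006] 0.7521472050311432 [-0.8316  0.4027  0.2532  1.423   0.0001 -0.7868]
from [ 0.4743 -0.4009  0.2641] yaw 177.42 delta cm [-0.0536 -0.0434 15.3087] turn rad 0.00040626031177396567 |d| 15.308846081422844
```

View pics/c7.png

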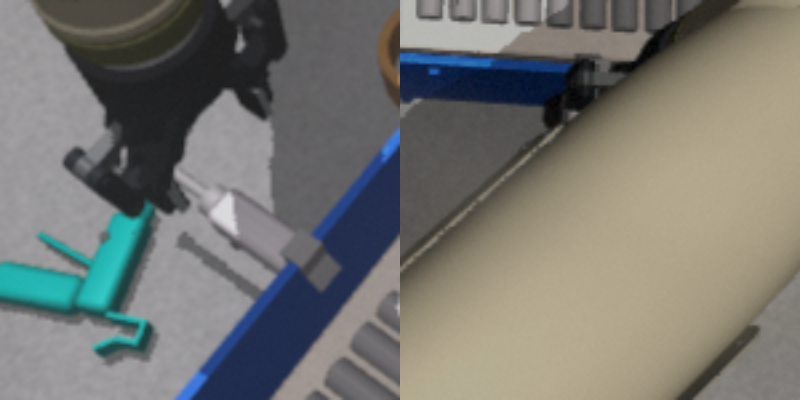

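Call:
{"api": "send_rows", "payload": {"deltas": [[[0, 0, 1], 0], [[0, 0, 3.2], 0], [[0, 0, 6], 0], [[0, 0, 9], 0], [[0, 0, 12], 0], [[0, 0, 14], 0], [[0, 0, 15.1], 0], [[0, 0, 15.3], 0]]}}

```text
t: 11.42
position: [0.4743, -0.401, 0.1105]
ee_rot: [0.023, 1.0, 0.0, -0.0]
ft_force: [0.1, -0.4, -0.4]
width: 0.755
```

Run:
```python
from h import *
st=r.read_state();print(st['position'],st['ee_rot'],st['ft_force'],st['width'])
im,_=r.capture("scene");cv2.imwrite(f"pics/scene7.png",im)
crop(im,110,270,130,110,6,"pics/c8.png")
```

```text
[ 0.4743 -0.401   0.1105] [ 0.0231  0.9997  0.0005 -0.0004] [ 0.1467 -0.3611 -0.3957] 0.7549060451562841
```

View pics/c8.png

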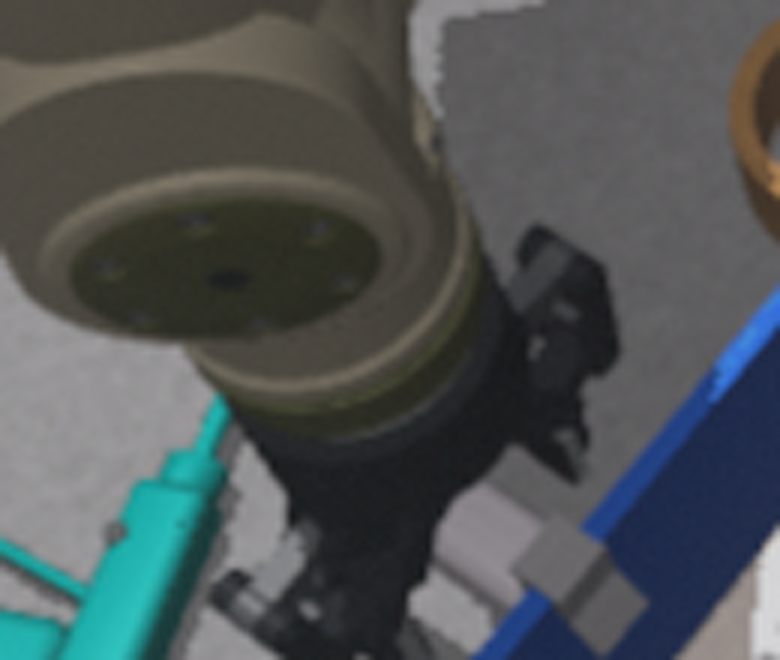

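The fingers straddle the valve body at crop (480,530), with the hook over the rim at (580,580). Closing.

Call:
{"api": "send_rows", "payload": {"deltas": [[[0, 0, 0], 0], [[0, 0, 0], 0], [[0, 0, 0], 0], [[0, 0, 0], 0], [[0, 0, 0], 0]], "gripper": 0.85, "grip_force": 60}}

```text
t: 12.1
position: [0.475, -0.4017, 0.1123]
ee_rot: [0.023, 1.0, -0.0, 0.001]
ft_force: [-0.2, 1.3, 5.7]
width: 0.319
```

The gripper holds the 28 mm body (opening 27 mm). Lifting.

Call:
{"api": "send_rows", "payload": {"deltas": [[[0, 0, -0.3], 0], [[0, 0, -1], 0], [[0, 0, -2.5], 0], [[0, 0, -4.5], 0], [[0, 0, -7], 0], [[0, 0, -9.5], 0], [[0, 0, -12], 0], [[0, 0, -13], 0]]}}

```text
t: 13.1
position: [0.4748, -0.4022, 0.2438]
ee_rot: [0.024, 1.0, -0.001, 0.001]
ft_force: [0.3, 0.6, -2.6]
width: 0.322
```

Run:
```python
from h import *
st=r.read_state();print(st['position'],st['ee_rot'],st['ft_force'],st['wrist_torque'],st['width'])
for n in("scene","top"):
    im,D=r.capture(n);cv2.imwrite(f"pics/{n}8.png",im);np.save(f"{n}8.npy",D)
s=cv2.imread("pics/scene8.png");t=cv2.imread("pics/top8.png")
cv2.imwrite("pics/c9.png",np.hstack([cv2.resize(s[240:390,90:240],(400,400)),cv2.resize(t[200:350,410:560],(400,400))]))
t0=cv2.imread("pics/top0.png")
D=np.load("top0.npy");print("oil",dep("top",335,262,D))
print("lowbar front z=.101 candidates", [ (v,onz("top",265,v,.101)[:2], dep("top",265,v,D)) for v in range(184,202)])
```

```text
[ 0.4748 -0.4022  0.2438] [ 0.0235  0.9997 -0.0012  0.0009] [ 0.305  0.568 -2.586] [-0.0059  0.0399 -0.0592] 0.32198960180535996
oil [ 0.4848 -0.0948  0.1299]
lowbar front z=.101 candidates [(184, array([0.6643, 0.0645]), array([0.64  , 0.0554, 0.1879])), (185, array([0.662 , 0.0644]), array([ 0.6904,  0.0751, -0.0009])), (186, array([0.6597, 0.0643]), array([ 0.6881,  0.0751, -0.0018])), (187, array([0.6573, 0.0642]), array([ 0.3077, -0.0688,  1.3726])), (188, array([0.655 , 0.0642]), array([0.6818, 0.0744, 0.0029])), (189, array([0.6527, 0.0641]), array([ 0.6808,  0.0749, -0.0027])), (190, array([0.6503, 0.064 ]), array([0.6767, 0.0742, 0.0031])), (191, array([0.648 , 0.0639]), array([0.6482, 0.064 , 0.1004])), (192, array([0.6457, 0.0639]), array([0.6459, 0.064 , 0.1001])), (193, array([0.6434, 0.0638]), array([0.6438, 0.0639, 0.0995])), (194, array([0.6411, 0.0637]), array([0.6422, 0.0642, 0.0965])), (195, array([0.6387, 0.0636]), array([0.6413, 0.0647, 0.0912])), (196, array([0.6364, 0.0636]), array([0.6411, 0.0654, 0.083 ])), (197, array([0.6341, 0.0635]), array([ 0.6607,  0.0743, -0.0027])), (198, array([0.6318, 0.0634]), array([0.6569, 0.0736, 0.0025])), (199, array([0.6295, 0.0633]), array([ 0.6555,  0.074 , -0.0017])), (200, array([0.6272, 0.0633]), array([ 0.6534,  0.0741, -0.0036])), (201, array([0.6249, 0.0632]), array([ 0.6502,  0.0737, -0.0007]))]
```

View pics/c9.png

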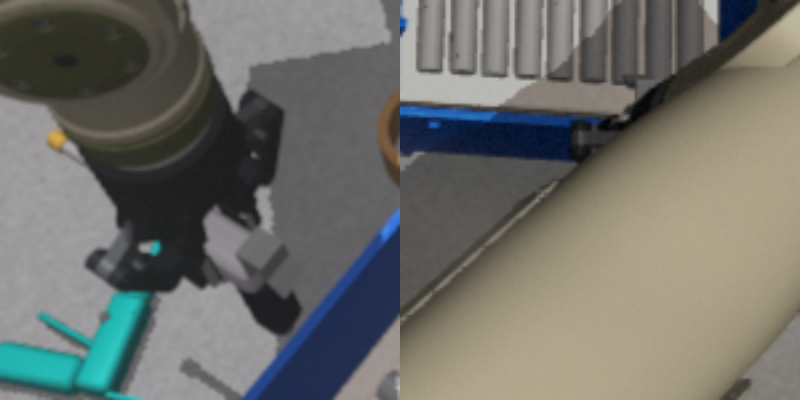

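The gun hangs freely from the gripper with its hook at crop (265,255), and the weight reads 2.6 N. I cross-check the rail with both views and plan the approach.

Run:
```python
from h import *
a=.05+.17; 
def rp(c,rw): return np.array([.625+.17-rw*.34/599,a-c*.34/599,.2])
g2=proj("top",rp(161,261));sc=proj("top",rp(423,268));print(g2,sc)
p,e=two(401.3,182.5,*g2);print("gun2 crown",p,e,onz("top",*g2,.2035),onz("scene",401.3,182.5,.2035))
p,e=two(369.3,229.5,*sc);print("scoop crown",p,e,onz("top",*sc,.2035),onz("scene",369.3,229.5,.2035))
# gun hook crown now: scene crop (265,252)-> and grip offset
u,v=90+265*150/400,240+250*150/400
print("held crown (z .3035):",onz("scene",u,v,.3055),dep("scene",u,v,np.load("scene8.npy")))
R=Ro.from_euler('z',-1.65,degrees=True).as_matrix()
rail=np.array([.6449,.0554,0]);
print("rail c top",rail)
for off in(-.1,-.001):
    o=rail+R@[off,0,0]; tc=o+R@[-.042,0,0];print(off,"TCP xy",tc)
```

```text
[229.399 178.707] [300.706  181.5903]
gun2 crown [0.6448 0.1274 0.208 ] 0.0005929104993642624 [0.6458 0.128  0.2035] [0.644  0.1317 0.2035]
scoop crown [ 0.6416 -0.0199  0.207 ] 0.0017260043991168916 [ 0.6419 -0.0202  0.2035] [ 0.6414 -0.0168  0.2035]
held crown (z .3035): [ 0.5204 -0.4023  0.3055] [ 0.5208 -0.4025  0.3063]
rail c top [0.6449 0.0554 0.    ]
-0.1 TCP xy [0.503  0.0595 0.    ]
-0.001 TCP xy [0.6019 0.0566 0.    ]
```

Call:
{"api": "send_rows", "payload": {"deltas": [[[0, 1, 0], 0], [[0, 4, 0], 0], [[-0.1, 8.5, 0], 0], [[-0.2, 14, 0], 0], [[-0.3, 20, 0], 0], [[-0.4, 26, 0], 0], [[-0.45, 32, 0], 0], [[-0.5, 37.5, 0], 0]]}}

```text
t: 14.2
position: [0.4958, -0.0245, 0.2402]
ee_rot: [0.023, 1.0, 0.0, -0.001]
ft_force: [1.2, 0.5, -3.0]
width: 0.32
```

Call:
{"api": "send_rows", "payload": {"deltas": [[[-0.1, 4.5, 0], -0.01], [[-0.1, 7.3, 0], -0.017], [[-0.15, 8.5, 0], -0.017], [[-0.15, 8.75, 0], -0.017], [[-0.15, 8.75, 0], -0.017]]}}

```text
t: 14.82
position: [0.5025, 0.0595, 0.241]
ee_rot: [0.015, 1.0, -0.0, -0.0]
ft_force: [-0.1, -1.1, -1.9]
width: 0.321
```

Run:
```python
from h import *
st=r.read_state();print(st['position'],st['ee_rot'],st['ft_force'],st['wrist_torque'],st['width'])
for n in("scene","top"):
    im,D=r.capture(n);cv2.imwrite(f"pics/{n}9.png",im);np.save(f"{n}9.npy",D)
s=cv2.imread("pics/scene9.png");t=cv2.imread("pics/top9.png")
cv2.imwrite("pics/c10.png",np.hstack([cv2.resize(s[120:320,300:450],(450,600),interpolation=3),cv2.resize(t[130:330,190:306],(348,600),interpolation=3)]))
goto([.6015,.0566,.243],178.35)
```

```text
[0.5025 0.0595 0.241 ] [ 0.0153  0.9999 -0.0001 -0.0003] [-0.0731 -1.1418 -1.8673] [-0.0214  0.0326 -0.0052] 0.3211522574513984
from [0.5027 0.0592 0.2412] yaw 178.2 delta cm [-9.8813  0.0507 -0.1864] turn rad -0.0025575524289226533 |d| 9.883214189634499
```

View pics/c10.png

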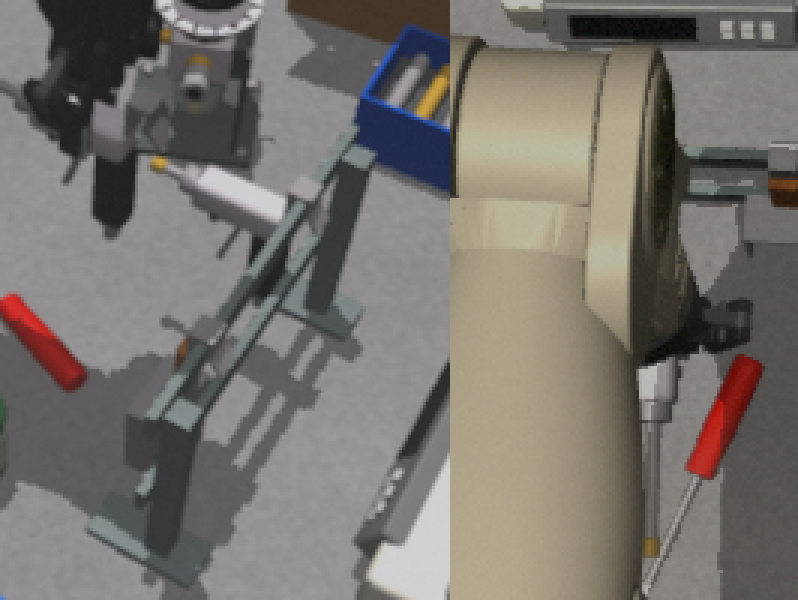

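Run:
```python
from h import *
s=cv2.imread("pics/scene9.png");crop(s,305,125,80,75,10,"pics/c11.png")
D=np.load("scene9.npy")
for u in range(330,346,2): print(u,[ "%.3f,%.3f,%.3f"%tuple(dep("scene",u,v,D)) for v in range(152,176,3)])
```

```text
330 ['0.516,0.034,0.312', '0.513,0.041,0.296', '0.506,0.056,0.271', '0.509,0.050,0.270', '0.513,0.043,0.269', '0.512,0.046,0.258', '0.514,0.043,0.252', '0.412,0.243,-0.003']
332 ['0.518,0.040,0.309', '0.504,0.068,0.268', '0.510,0.057,0.273', '0.513,0.051,0.271', '0.517,0.045,0.270', '0.517,0.045,0.261', '0.518,0.045,0.252', '0.517,0.048,0.239']
334 ['0.506,0.072,0.275', '0.508,0.068,0.270', '0.513,0.060,0.272', '0.518,0.051,0.273', '0.521,0.046,0.271', '0.522,0.045,0.263', '0.523,0.043,0.257', '0.521,0.048,0.242']
336 ['0.511,0.071,0.278', '0.511,0.073,0.268', '0.517,0.061,0.273', '0.520,0.057,0.269', '0.524,0.050,0.269', '0.527,0.043,0.268', '0.527,0.044,0.258', '0.528,0.043,0.251']
338 ['0.512,0.078,0.273', '0.512,0.081,0.262', '0.521,0.063,0.273', '0.524,0.057,0.271', '0.527,0.053,0.267', '0.530,0.046,0.267', '0.531,0.045,0.260', '0.531,0.048,0.247']
340 ['0.396,0.331,-0.005', '0.406,0.311,0.005', '0.523,0.067,0.271', '0.528,0.058,0.273', '0.531,0.054,0.269', '0.534,0.049,0.267', '0.534,0.049,0.258', '0.535,0.049,0.249']
342 ['0.403,0.329,0.001', '0.535,0.050,0.301', '0.536,0.050,0.293', '0.537,0.048,0.287', '0.536,0.052,0.274', '0.534,0.057,0.260', '0.535,0.056,0.252', '0.535,0.057,0.242']
344 ['0.535,0.059,0.301', '0.540,0.050,0.303', '0.536,0.058,0.286', '0.537,0.059,0.277', '0.535,0.064,0.263', '0.534,0.066,0.251', '0.535,0.066,0.243', '0.538,0.062,0.239']
```

View pics/c11.png

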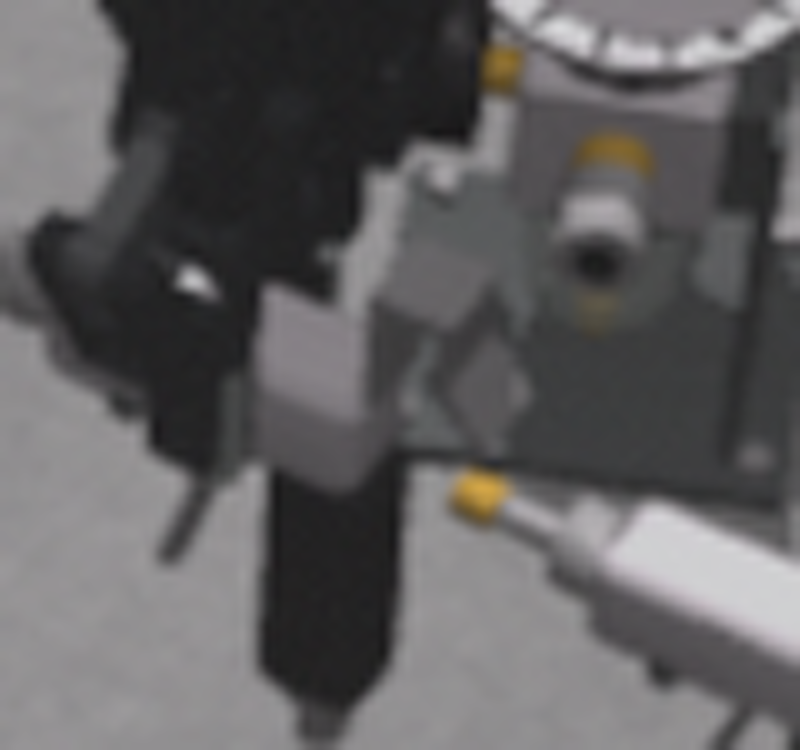

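Run:
```python
from h import *
print(onz("scene",305+43.6,125+28.2,.3030), "expect .5447,.0582")
for q in((405,248),(490,265),(462,320),(385,290)): print(onz("scene",305+q[0]/10,125+q[1]/10,.303))
D=np.load("scene9.npy")
print([dep("scene",u,v,D) for u,v in((347,152),(349,153),(350,154),(353,164))])
```

```text
[0.545  0.0592 0.303 ] expect .5447,.0582
[0.5353 0.0643 0.303 ]
[0.552  0.0689 0.303 ]
[0.5543 0.0527 0.303 ]
[0.5374 0.052  0.303 ]
[array([0.5415, 0.0588, 0.3048]), array([0.5445, 0.0623, 0.3006]), array([0.5478, 0.06  , 0.3015]), array([0.5572, 0.0589, 0.2791])]
```

Call:
{"api": "send_rows", "payload": {"deltas": [[[-1, 0, 0], 0], [[-3, 0, 0], 0], [[-5.5, 0, 0], 0], [[-8, -0.05, 0], 0], [[-9.5, -0.06, 0], 0], [[-9.87, -0.06, 0], 0], [[-9.87, -0.06, 0], 0]]}}

```text
t: 15.8
position: [0.6013, 0.0563, 0.2409]
ee_rot: [0.015, 1.0, 0.0, -0.0]
ft_force: [-0.6, -0.8, -2.0]
width: 0.318
```

Call:
{"api": "send_rows", "payload": {"deltas": [[[0, 0, 1], 0], [[0, 0, 2.5], 0], [[0, 0, 4], 0], [[0, 0, 5], 0], [[0, 0, 5.5], 0], [[0, 0, 5.5], 0], [[0, 0, 5.5], 0]]}}

```text
t: 16.68
position: [0.6017, 0.0566, 0.1868]
ee_rot: [0.015, 1.0, 0.0, 0.0]
ft_force: [-0.0, -0.3, -3.0]
width: 0.323
```

Run:
```python
from h import *
st=r.read_state();print(st['position'],st['ee_rot'],st['ft_force'],st['wrist_torque'],st['width'])
for n in("scene",):
    im,D=r.capture(n);cv2.imwrite(f"pics/{n}10.png",im);np.save(f"{n}10.npy",D)
crop(im,330,150,100,125,6,"pics/c12.png");cv2.imwrite("pics/c12.png",cv2.resize(cv2.imread("pics/c12.png"),(480,600)))
```

```text
[0.6017 0.0566 0.1868] [0.0149 0.9999 0.     0.0005] [-0.0095 -0.3498 -3.0478] [-0.0084 -0.0031 -0.0071] 0.3225256186757947
```

View pics/c12.png

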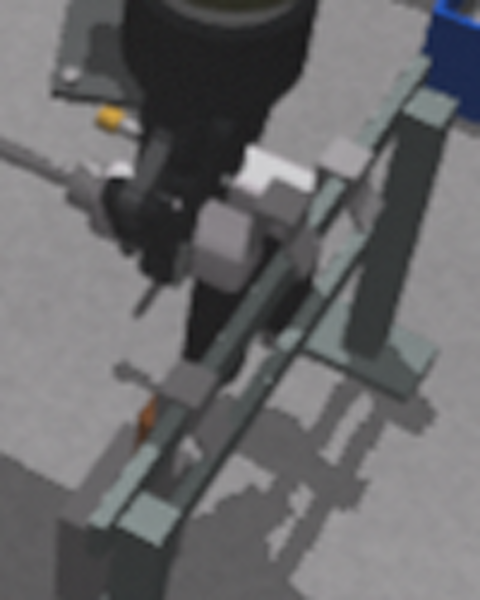

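Run:
```python
from h import *
s=cv2.imread("pics/scene10.png");D=np.load("scene10.npy")
crop(s,355,170,80,75,10,"pics/c13.png")
for v in range(200,226,4):
    print(v,[(u,"%.3f,%.3f,%.3f"%tuple(dep("scene",u,v,D))) for u in range(368,396,2) if abs(dep("scene",u,v,D)[2]-.195)<.012])
print("crown",onz("scene",388.3,191.7,.2485))
```

```text
200 []
204 [(370, '0.614,0.041,0.206'), (372, '0.617,0.043,0.206'), (382, '0.635,0.055,0.205'), (386, '0.641,0.062,0.201'), (388, '0.645,0.064,0.202')]
208 [(370, '0.613,0.046,0.187'), (372, '0.619,0.042,0.196'), (374, '0.623,0.044,0.196'), (376, '0.628,0.042,0.201'), (378, '0.631,0.046,0.198'), (380, '0.634,0.049,0.198'), (382, '0.635,0.058,0.188'), (384, '0.642,0.051,0.201'), (386, '0.646,0.052,0.202'), (388, '0.648,0.059,0.195')]
212 [(378, '0.633,0.045,0.187'), (380, '0.636,0.049,0.185'), (382, '0.643,0.040,0.199'), (384, '0.646,0.043,0.198'), (386, '0.648,0.050,0.192')]
216 [(378, '0.640,0.027,0.199'), (380, '0.644,0.028,0.200'), (382, '0.647,0.030,0.199')]
220 [(376, '0.642,0.014,0.200'), (378, '0.645,0.017,0.200'), (380, '0.647,0.024,0.192')]
224 [(372, '0.639,0.002,0.199'), (374, '0.643,0.003,0.200'), (376, '0.646,0.006,0.199'), (378, '0.646,0.018,0.186')]
crown [0.6422 0.0556 0.2485]
```

View pics/c13.png

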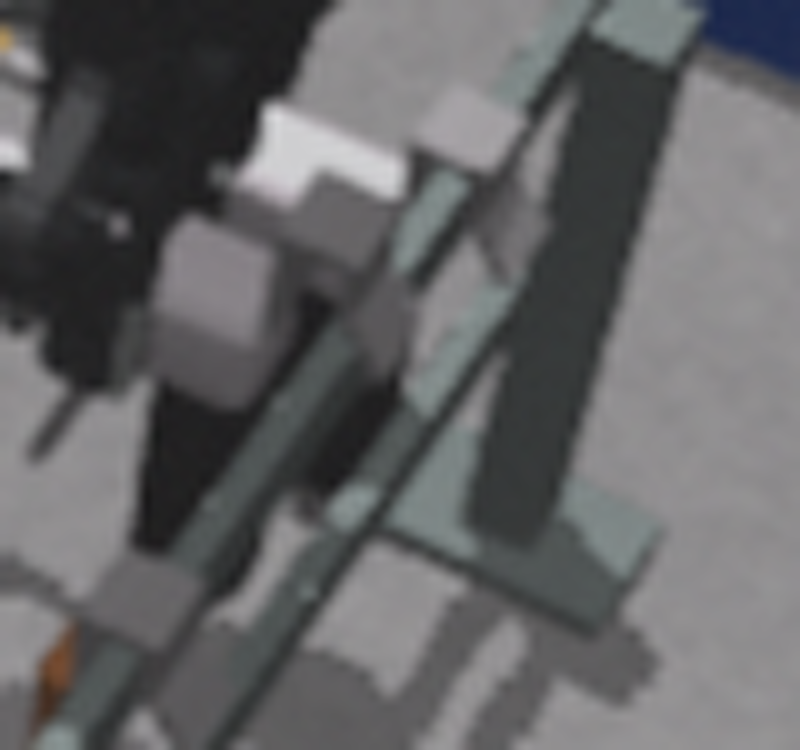

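The hook crown at crop (348,217) stands over the bar. The bar centre is at x≈0.6447 and the hook at x≈0.644, so I lower in steps watching the force.

Call:
{"api": "send_rows", "payload": {"deltas": [[[0, 0, 0.5], 0], [[0, 0, 1], 0], [[0, 0, 1.5], 0], [[0, 0, 2], 0], [[0, 0, 2.5], 0], [[0, 0, 2.8], 0], [[0, 0, 3], 0], [[0, 0, 3], 0]]}}

```text
t: 17.73
position: [0.6017, 0.0566, 0.1564]
ee_rot: [0.015, 1.0, 0.0, 0.0]
ft_force: [1.4, 0.0, -2.2]
width: 0.318
```

Run:
```python
from h import *
st=r.read_state();print(st['position'],st['ee_rot'],st['ft_force'],st['wrist_torque'],st['width'])
im,D=r.capture("scene");cv2.imwrite(f"pics/scene11.png",im)
crop(im,355,170,80,75,10,"pics/c14.png")
```

```text
[0.6017 0.0566 0.1564] [0.0149 0.9999 0.0001 0.0004] [ 1.3522  0.0496 -2.191 ] [ 0.0157 -0.2143 -0.0118] 0.317744462489792
```

View pics/c14.png

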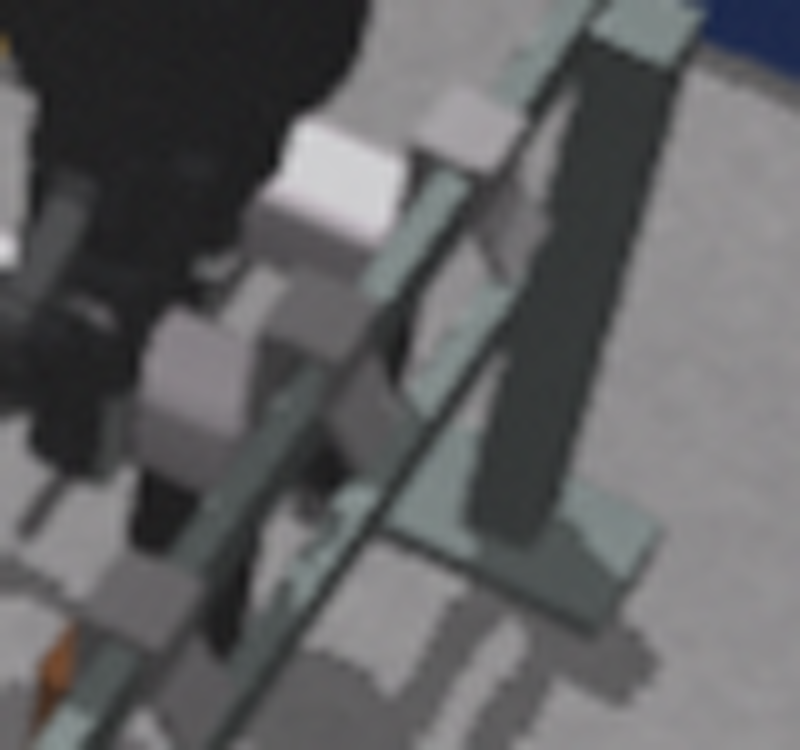

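Call:
{"api": "send_rows", "payload": {"deltas": [[[-0.05, 0, 0.2], 0], [[-0.05, 0, 0.5], 0], [[-0.05, 0, 0.8], 0], [[-0.05, 0, 1.1], 0], [[-0.05, 0, 1.3], 0], [[-0.05, 0, 1.3], 0]]}}

```text
t: 18.52
position: [0.6019, 0.0566, 0.1431]
ee_rot: [0.015, 1.0, 0.0, 0.0]
ft_force: [1.9, -0.1, -3.0]
width: 0.319
```

Call:
{"api": "send_rows", "payload": {"deltas": [[[0, 0, 0.1], 0], [[0, 0, 0.2], 0], [[0, 0, 0.25], 0], [[0, 0, 0.25], 0]]}}

```text
t: 19.02
position: [0.6023, 0.0566, 0.1423]
ee_rot: [0.015, 1.0, -0.0, 0.001]
ft_force: [-1.1, 0.2, 5.3]
width: 0.324
```

Run:
```python
from h import *
st=r.read_state();print(st['position'],st['ee_rot'],st['ft_force'],st['wrist_torque'],st['width'])
im,D=r.capture("scene");cv2.imwrite(f"pics/scene12.png",im)
crop(im,355,170,80,75,10,"pics/c15.png")
```

```text
[0.6023 0.0566 0.1423] [ 0.0149  0.9999 -0.      0.001 ] [-1.1347  0.2111  5.3011] [-0.0101 -0.0128  0.017 ] 0.32400606320500175
```

View pics/c15.png

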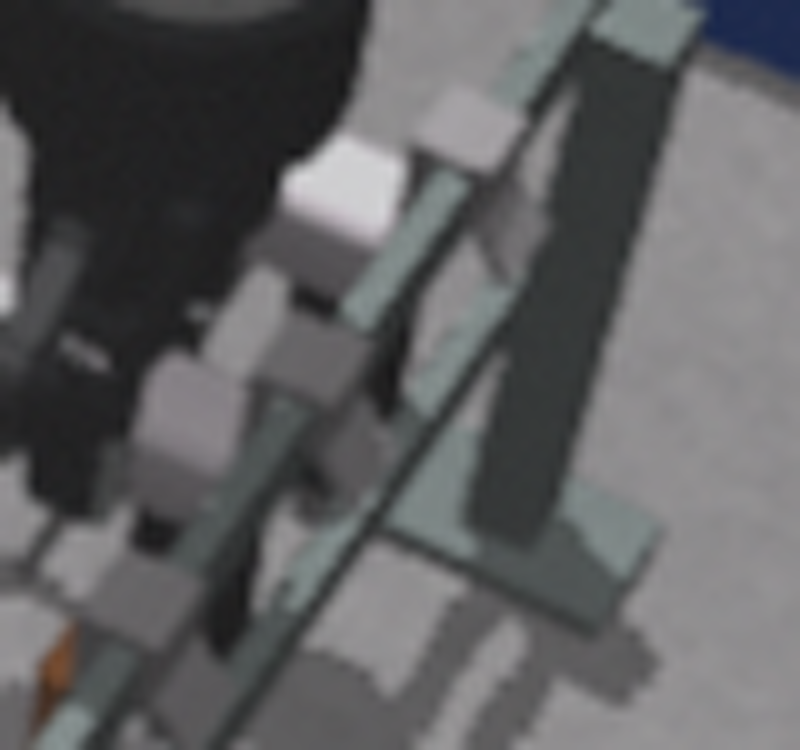

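The gun is seated: the vertical force flipped to +5.3 N, and its crown at crop (318,352) lines up with gun2's (468,130) and the scoop's (150,605). I release with a part opening and retreat upward.

Call:
{"api": "send_rows", "payload": {"deltas": [[[0, 0, -0.1], 0], [[0, 0, -0.1], 0], [[0, 0, -0.1], 0], [[0, 0, -0.1], 0], [[0, 0, -0.1], 0]], "gripper": 0.45}}

```text
t: 19.7
position: [0.6018, 0.0566, 0.1417]
ee_rot: [0.015, 1.0, 0.0, -0.0]
ft_force: [-0.1, -0.1, 0.2]
width: 0.553
```

Run:
```python
from h import *
st=r.read_state();print(st['position'],st['ft_force'],st['wrist_torque'],st['width'])
im,D=r.capture("scene");cv2.imwrite(f"pics/scene13.png",im)
crop(im,340,150,100,100,6,"pics/c16.png")
```

```text
[0.6018 0.0566 0.1417] [-0.0559 -0.0721  0.2081] [-0.0453  0.0243 -0.0295] 0.5530649322991571
```

View pics/c16.png

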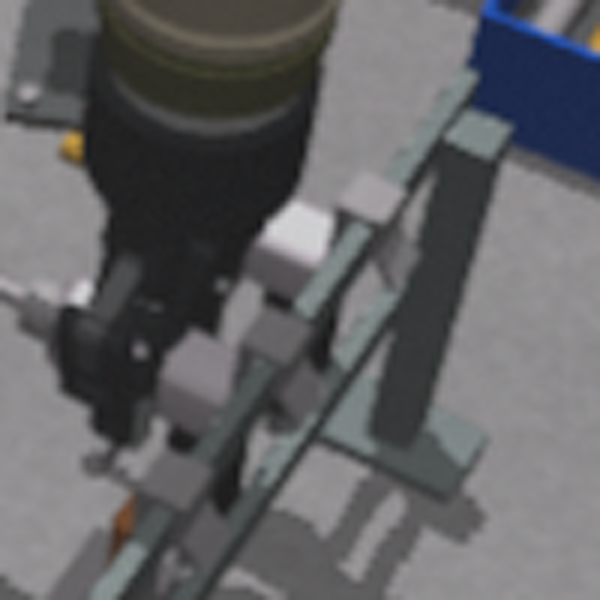

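The gun hangs free of the pads. Retreating straight up, then back.

Call:
{"api": "send_rows", "payload": {"deltas": [[[0, 0, -0.5], 0], [[0, 0, -1.5], 0], [[0, 0, -3], 0], [[0, 0, -5.5], 0], [[0, 0, -8], 0], [[0, 0, -10.5], 0], [[0, 0, -12.5], 0], [[0, 0, -13], 0]]}}

```text
t: 20.75
position: [0.6028, 0.0566, 0.2745]
ee_rot: [0.015, 1.0, -0.0, 0.002]
ft_force: [0.1, -0.2, -1.2]
width: 0.549
```

Call:
{"api": "send_rows", "payload": {"deltas": [[[0.5, -1, 0], 0], [[2, -3.5, 0], 0], [[4, -8, 0], 0], [[6, -13, 0], 0], [[8, -18, 0], 0], [[9.5, -22.5, 0], 0], [[10, -25, 0], 0], [[10, -26, 0], 0]]}}

```text
t: 21.75
position: [0.4928, -0.2017, 0.2709]
ee_rot: [0.016, 1.0, 0.0, -0.001]
ft_force: [0.4, -0.4, 0.1]
width: 0.548
```

Call:
{"api": "send_rows", "payload": {"deltas": [[[0, 0, 0], 0], [[0, 0, 0], 0], [[0, 0, 0], 0], [[0, 0, 0], 0]]}}

```text
t: 22.25
position: [0.4944, -0.1996, 0.2718]
ee_rot: [0.014, 1.0, 0.0, 0.0]
ft_force: [-0.3, -0.5, 0.7]
width: 0.551
```

Run:
```python
from h import *
st=r.read_state();print(st['t'],st['position'],st['ft_force'],st['qvel'])
for n in("scene","top"):
    im,D=r.capture(n);cv2.imwrite(f"pics/{n}14.png",im);np.save(f"{n}14.npy",D)
t=cv2.imread("pics/top14.png");s=cv2.imread("pics/scene14.png")
cv2.imwrite("pics/c17.png",np.hstack([cv2.resize(s[80:290,320:440],(343,600),interpolation=3),cv2.resize(rect("top",t,.60,.05,.2,.17,450),(450,450))[:450] if False else cv2.copyMakeBorder(rect("top",t,.60,.05,.2,.17,450),0,150,0,0,cv2.BORDER_CONSTANT)]))
```

```text
22.25 [ 0.4944 -0.1996  0.2718] [-0.28   -0.4757  0.7296] [-0.0047  0.0011  0.0032  0.0003 -0.0017  0.0011]
```

View pics/c17.png

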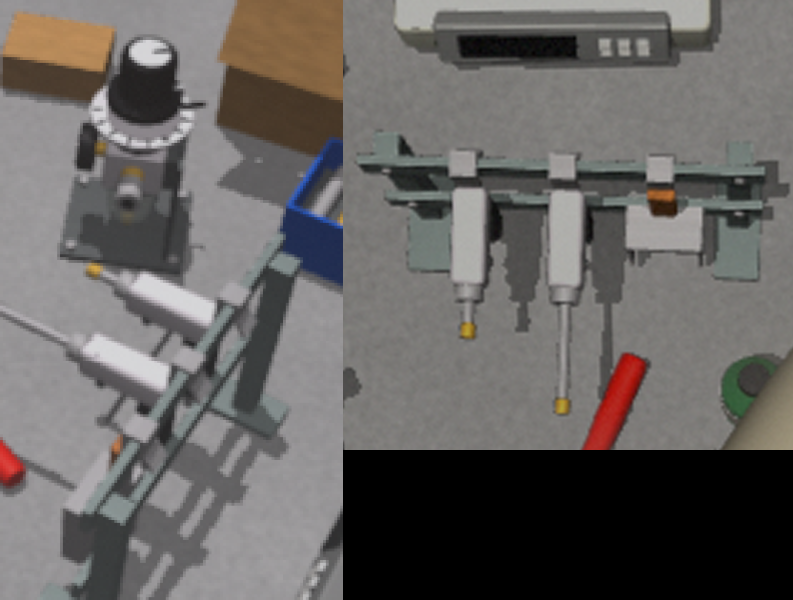

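View pics/top14.png

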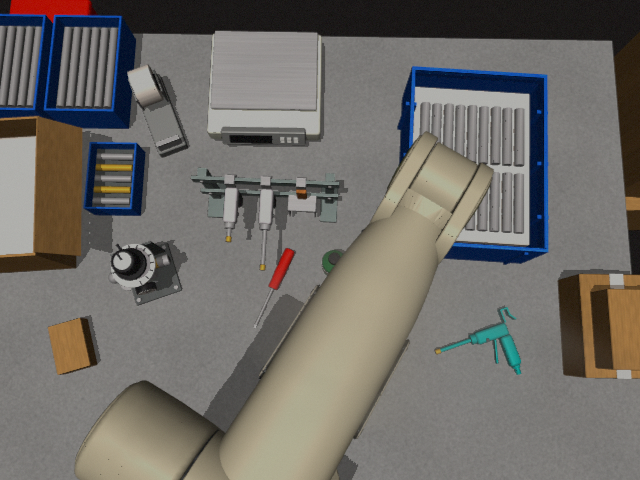

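The gun hangs straight between gun2 and the scoop at top (265,200), and nothing else has moved. One last zoom on the unobstructed knob.

```bash
python3 cap.py 14 .214
python3 - <<'E'
from h import *
s=cv2.imread("pics/scene14.png");t=cv2.imread("pics/top14.png")
A=np.hstack([cv2.resize(s[85:145,340:400],(400,400),interpolation=3),cv2.resize(t[230:290,100:160],(400,400),interpolation=3)])
cv2.imwrite("pics/c18.png",A)
cv2.imwrite("pics/c19.png",cv2.resize(cv2.imread("pics/cap14.png"),(300,600)))
c=(.469,.3345)
print("top pointer at .172 r,ang ->px",[proj("top",[c[0]+.0345*np.cos(a),c[1]+.0345*np.sin(a),.172]) for a in np.radians([16,40,64])])
# before/after displacement of neighbours/bystanders
t0=cv2.imread("pics/top0.png");d=cv2.absdiff(t,t0).max(2);print("diff rail nb gun2",d[175:240,195:245].mean(),"scoop",d[175:215,285:340].mean(),"oil/driver",d[245:330,250:290].mean())
E
```

```text
top pointer at .172 r,ang ->px [array([125.1116, 247.9122]), array([118.7775, 251.0147]), array([114.0981, 256.3225])]
diff rail nb gun2 6.096615384615385 scoop 7.237727272727272 oil/driver 17.23735294117647
```

View pics/c18.png

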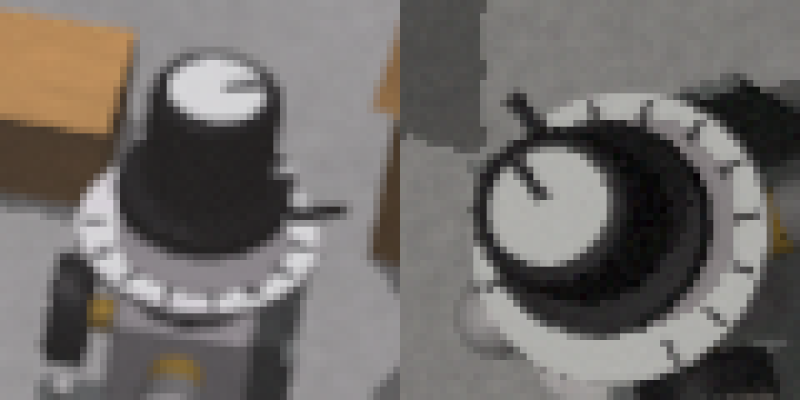

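View pics/c19.png

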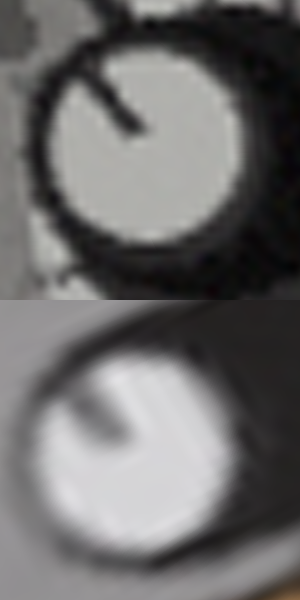

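The knob's cap line still points at the tab (top crop (520,150)), the knob is up, and nothing else has moved. Handing in.

```bash
python3 -c "
from workcell import r
print(r.close_job(), r.read_state()['t'])"
```

```text
the job is handed in; nothing more can be done
the job is handed in; nothing more can be done
```

The job is done and handed in at about 22 s of the 70 s allowed.

- **Regulator:** I turned the knob about 74° counter-clockwise and pulled it up 12 mm to the stop, felt at 14 N. The last pictures show it still up. Its cap line reads 40–42° against about 40° for the long mark, and the next notches are 24° away. The pointer tip was hidden behind the knob in both views, so I judged the final angle by the cap line.
- **Gun:** I lifted it off the tote rim and hung it by its hook at the middle of the rail gap, facing the same way as its neighbours. Its hook lined up with theirs in the picture, and it stayed put after release.
- **Everything else:** The hanging tools and the turquoise look-alike look unchanged in the before and after pictures. The screwdriver also looks unchanged, although the numeric before/after check of its area gave a higher value, which I put down to the arm's shadow. The arm covered the tape and half hid the oil bottle in the last top view. I did not check those two again, but the gun passed about 2 cm above the bottle.

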